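# Close and pin the swing-plate drill jig

### The arm

A 6-joint arm with a two-finger parallel gripper is mounted at the origin on a cart in front of the work surface, level with it; the furniture and walls round the work are solid. World frame = base frame: x ahead of the robot, y to its left, z up, the work surface at z = 0. Lengths are in m, angles in rad, forces in N, time in s.
With the tool pointing down it reaches from about 0.25 to 0.725 m from the base axis. Payload 4 kg.
Tool frame: the origin (TCP) lies on the centre line of the jaws, within the pads' length; the fingertips stand 25 mm ahead of it and the grasp point (between the pads) lies 6 mm ahead of it; z points along the fingers, x is the direction in which the jaws open and shut, and the axes are right-handed (so a half turn about z gives the same grasp; the last joint's range is limited). The gripper opens to 85 mm and grips with 20 to 120 N. Pads are 22 mm wide; open, the fingers measure 114 mm over their backs; the gripper's body (76 mm by 85 mm) begins 54 mm behind the grasp point. The pads swing forward as they close: fully open they stand 13 mm farther back than shut.
Start: joints at [-1.156, 0.241, 0.005, 1.335, 0, 1.571], TCP at [0.202, -0.458, 0.256] pointing down, gripper open.
Joint ranges: [-2.72, 2.72], [-1.05, 1.87], [-1.09, 1.28], [-1.99, 2.15], [-1.42, 1.44], [-3.14, 3.14]. Speed limits (rad/s): [2.79, 2.79, 3.14, 3.14, 3.14, 3.14].

### API

Orientations are given as a unit quaternion [x, y, z, w].
In Python, from workcell import bot, imaging, order gives the robot as it stands.
- The arm moves only by the tool carry_out, never from a script. Its argument "moves" is a list of rows, each a list of 5 numbers: the shift along the tool's x, y, z scaled (see below), then the turn about the tool's z scaled (see below), then the opening, from -1 (shut) to 1 (fully open). In form: [[tx, ty, tz, roll, hand], ...]. A call has 1 to 20 rows; each row is the pose to reach, as a shift and turn from the pose commanded when the call began, along the tool's axes at that moment; what a row does not reach only later rows make up. The controller multiplies each number of a shift by 0.1 m and each number of a turn by 90 degrees. A row lasts 1/10 s, in which the tool goes at most 50 mm and 8.59 degrees, less where a joint would pass 70% of its speed; a pose out of reach is approached as far as the arm can. A call with a number of a shift or a turn outside -1 to 1 is refused whole. A call with a gripper value outside its range is refused whole. The fingers move at their own pace and stop on an object; the grip force is fixed at half the most. Time passes only in rows, so rows that repeat a pose let the fingers close. It gives the time, the measured TCP pose, the force and the opening at its end, in the units of the state.
- bot.get_obs(): the state, without advancing time (a new reading comes with each control period).
- imaging.camera(name): name is "scene" or "top" or "wrist"; returns the picture (400x640x3 uint8, red, green, blue); there is no depth.
- imaging.camera_model(name): a dict with "fovy" (degrees; the focal length in pixels is half the picture's height over the tangent of half this angle, whatever the lens; pixels are square), "cx", "cy" (the principal point, pixels), "eye" and "rotation" of the camera in the world. Camera axes: x right, y up, looking along -z (the intrinsics and any distortion apply to the point x, -y, -z); pixel columns grow to the right and rows downward; lengths in m; the calibration is good to about 2 mm. A picture is of the moment at which its call begins: read the wrist's pose just before it. camera_model takes no time and is no camera call; for the wrist camera it gives the pose at the moment of the call.
- order.job_done(): hands the job in, once; it reports no verdict.
The state is a dict: "clock": time; "joint_pos": joint angles; "joint_vel": joint speeds; "tau": joint torques, N m; "eef_pos": TCP position; "tool_rot": TCP orientation; "ft_force": force on the tool from outside, world axes, zero at the start; "ft_torque": the same for the moment, N m; "grip_width": finger opening in m.
Only numpy, scipy, OpenCV 4.12 (cv2) and the standard library are available. Lean on these libraries where they do the work, as an engineer would, in place of code of your own. Each camera call takes 0.05 s, during which the arm holds its last target.

### The job

The casting in the drill jig is set, so get the jig ready for drilling: draw the packing plate out of the gap between the casting and the side rail and set it down on the bench clear of the jig, swing the bush plate over the casting until its eye lines up with the hole in the fork, then push the lock pin down through fork and plate until its collar sits fully home on the fork. Do not drop the packing plate, and leave the oil can and the two waiting castings where they stand.

Things in the scene. Friction and masses are not known exactly. Their poses are not given: they have to be found in the camera images.
- jig: Drill jig, fixed on the bench: dark steel base plate 200 (x) x 140 (y) x 12 mm, origin under its middle, z up. On it a pivot post at x +80 mm (nut top 83 mm above the bench) and a fork at x -75 mm, towards the robot; between them, at x -15 mm, y 0, a round casting (50 mm across, top at 42 mm). Side rail at y +39 to +57, x -58 to +20 mm, top at 44 mm, screw heads to 50 mm.
- pivot (a point): Point on the axis of the bush plate's pivot, 62 mm above the bench (jig x +80 mm, y 0). Axes as the jig's.
- fork_hole (a point): Centre of the 18 mm hole in the fork's top face, 76 mm above the bench, z up (jig x -75 mm, y 0). The fork is a steel bracket, 38 mm along jig x, y -40 to +18 mm, with two lugs, both bored 18 mm right through: lower one 12 to 46 mm above the bench, upper one 62 to 76 mm. The slot between them is open towards jig +y, closed at -y.
- bush_plate (a joint): Angle of the bush plate about the pivot: 0 when its eye is in line with the fork hole (plate pointing from the pivot along jig -x), positive when open towards jig +y (turning clockwise seen from above). Range -0.05 to 1.2: it can go 0.05 past the lined-up place. It stays where it is left (friction about 0.15 N m).
- plate_knob (a point): Centre of the black upright round knob at the free end of the bush plate, to swing it by: 22 mm diameter, 38 mm tall, centre 89 mm above the bench, 215 mm from the pivot axis. The bush plate is a steel bar 36 to 44 mm wide, 12 mm thick, 48 to 60 mm above the bench (the drill bush in it reaches 69 mm), its end 230 mm from the pivot.
- plate_eye (a point): Centre of the eye, a 19 mm hole through the bush plate, at the plate's upper face 60 mm above the bench, 155 mm from the pivot axis. It comes between the two lugs of the fork when the plate is closed.
- packing_centre (a point): Centre of the packing plate: plain steel, 44 mm long (x) x 12 mm thick (y) x 70 mm tall (z), 0.2 to 0.4 kg. It stands on the jig's base in the 13.5 mm gap between casting and side rail, long side along the rail; its upper 38 mm stand out above the rail (top 82 mm above the bench) and bar the bush plate's way. On the bench it can stand on its lower edge or lie flat.
- pin_block: Dark steel accessory block 110 (x) x 50 (y) x 52 mm tall, fixed on the bench; origin under its middle, z up. The lock pin stands upright in its hole at x -32 mm, y 0. Two spare drill bushes (heads 32 mm across, up to 60 mm above the bench) sit in it at x +8 and +36 mm. The bench is bare 90 mm to its right (world -y).
- pin_grip (a point): Centre of the lock pin's dark round grip (22 mm diameter, 35 mm tall); z along the pin, up from the tip. Pin 106 mm long: shank 16 mm diameter x 62 mm, its lowest 14 mm tapering to 7 mm at the tip (this draws in an eye up to 3 mm off); collar 28 mm diameter x 5 mm; then the grip. Grip centre 88.5 mm above the tip, 26.5 mm above the collar's underside.
- pin_tip (a point): Lowest point of the lock pin's tapered end, on its axis; z along the pin, towards the grip. While the pin stands in the block its tip is 8 mm above the bench, with 44 mm of the shank in the block.
- oil_can: Green oil can, 62 mm across, 123 mm tall with its spout, a bystander; origin under its middle.
- casting_1: Waiting casting, dark and round, 50 mm across, 30 mm tall, a bystander; origin under its middle.
- casting_2: Second waiting casting like the first, a bystander; origin under its middle.
Things that resemble listed ones, but are neither listed nor needed, are in the scene too. What is meant by the part that bears pin_grip is not green, and is the larger of those in its own colour.

How it is judged:
By the outcome, as a careful person would: the job done as asked, in the order asked, and still so for the second after the job is handed in, with the robot touching nothing.
It also fails if it takes over 72 s, if anything falls off the work surface, if the arm or the gripper's body presses on something with over 40 N, if the wrist force passes 120 N, or if a joint passes its speed limit or range.

## Working session

There is one attempt and no reset: what is moved stays moved. The work goes in short steps, Python scripts to look and compute and a tool call to move; the robot and the scene stay as the last step left them, time stands still between calls to the robot, and variables do not carry over. Pictures are saved under pics/ and viewed, and the job is handed in when it is done.

Besides the shell and the picture viewer there is one more tool, called by a JSON object that holds its "op" and its "data", one argument or row to a line. carry_out: Moves the arm, as the interface text tells. Its arguments: {"type":"object","properties":{"moves":{"type":"array","items":{"type":"array","items":{"type":"number","minimum":-1,"maximum":1}}}},"required":["moves"]}

```bash
ls; mkdir -p pics; cat > h.py <<'E'
import numpy as np,cv2
from workcell import bot,imaging,order
def snap(n,fn):
    m=imaging.camera_model(n); im=imaging.camera(n)
    cv2.imwrite('pics/'+fn,cv2.cvtColor(np.asarray(im),cv2.COLOR_RGB2BGR)); return m,im
E
python3 - <<'E'
from h import *
for n in ['scene','top','wrist']:
    m,_=snap(n,n+'0.png'); print(n,m)
print(bot.get_obs())
E
```

```text
pics
scene {'fovy': 44.630956037079876, 'cx': 324.6368914698297, 'cy': 201.37925709601086, 'eye': array([0.15166997, 0.78058272, 0.68447497]), 'rotation': array([-0.10872456,  0.47350749,  0.85236797, -0.19349021])}
top {'fovy': 52.698658868506435, 'cx': 332.10431284961453, 'cy': 192.69994411254612, 'eye': array([ 0.40274073, -0.08912905,  0.91608375]), 'rotation': array([-0.07839436,  0.05119247,  0.71254776, -0.69534837])}
wrist {'fovy': 65.13047917340701, 'cx': 316.64475637758716, 'cy': 197.8626293234367, 'eye': array([ 0.26843116, -0.42743189,  0.37322037]), 'rotation': array([-0.12223641,  0.08104746, -0.54043221,  0.82850624])}
{'clock': 0.15, 'joint_pos': array([-1.15600114e+00,  2.41260493e-01,  4.03012159e-03,  1.33519032e+00,
       -2.03929301e-05,  1.57081680e+00]), 'joint_vel': array([ 0.00052723, -0.00283778,  0.00567532, -0.00088932, -0.00022281,
        0.00169237]), 'tau': array([ 3.76020116e-04, -3.72635400e+01,  2.52638590e+01,  1.23577603e-02,
        7.88339003e-05, -1.00641168e-05]), 'eef_pos': array([ 0.20132007, -0.45720209,  0.25560579]), 'tool_rot': array([ 8.37550846e-01, -5.46358783e-01, -6.85821964e-04, -4.35187634e-04]), 'ft_force': array([ 0.38127919, -0.60529542,  0.77495662]), 'ft_torque': array([0.00529231, 0.01015322, 0.01815666]), 'grip_width': 0.08529388096138243}
```

View pics/scene0.png

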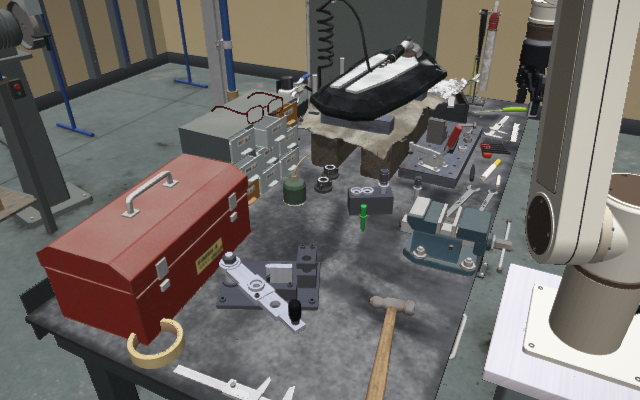

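View pics/top0.png

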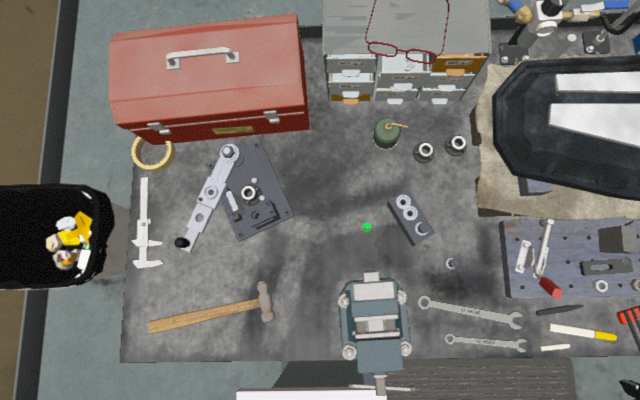

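View pics/wrist0.png

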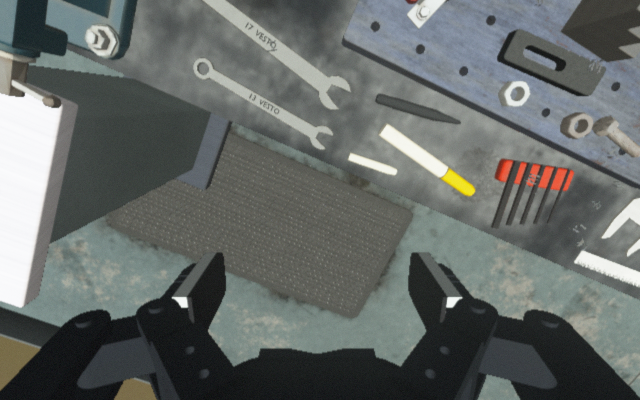

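The top view shows the jig around (245,190), with the bush plate swung open from its pivot at (228,152) to the knob at (181,243). The pin block is at (408,218). 

Candidates for the lock pin are the dark grip in the block (421,228), the small grey pin (450,264) and the green pin (367,227). The description points to the one in the block, so I'll check that in crops.

```bash
cat >> h.py <<'E'
from scipy.spatial.transform import Rotation as R
def K(m,h=400):
    return h/2/np.tan(np.radians(m['fovy'])/2)
def proj(m,P):
    P=np.atleast_2d(P); c=R.from_quat(m['rotation']).inv().apply(P-m['eye']); f=K(m)
    return np.c_[m['cx']+f*c[:,0]/-c[:,2], m['cy']-f*c[:,1]/-c[:,2]]
def ray(m,uv):
    f=K(m); d=np.array([(uv[0]-m['cx'])/f,-(uv[1]-m['cy'])/f,-1]); d=R.from_quat(m['rotation']).apply(d); return m['eye'],d/np.linalg.norm(d)
def atz(m,uv,z):
    o,d=ray(m,uv); return o+d*(z-o[2])/d[2]
def tri(obs):
    A=np.zeros((3,3));b=np.zeros(3)
    for m,uv in obs:
        o,d=ray(m,uv);M=np.eye(3)-np.outer(d,d);A+=M;b+=M@o
    X=np.linalg.solve(A,b); return X,[np.round(proj(m,X)[0]-uv,1) for m,uv in obs]
def crop(src,x0,y0,x1,y1,s,fn):
    im=cv2.imread('pics/'+src)[y0:y1,x0:x1]; im=cv2.resize(im,None,fx=s,fy=s,interpolation=cv2.INTER_CUBIC)
    for x in range((x0//10+1)*10,x1,10): cv2.putText(im,str(x),(int((x-x0)*s)-8,8),0,.3,(0,255,255),1); cv2.line(im,(int((x-x0+.5)*s),10),(int((x-x0+.5)*s),14),(0,255,255),1)
    for y in range((y0//10+1)*10,y1,10): cv2.putText(im,str(y),(0,int((y-y0+.5)*s)+3),0,.3,(0,255,255),1)
    cv2.imwrite('pics/'+fn,im)
E
python3 - <<'E'
from h import *
crop('top0.png',165,130,305,255,5,'c1.png')
crop('top0.png',355,110,475,280,3.5,'c2.png')
crop('scene0.png',210,160,430,340,3.6,'c3.png')
m=imaging.camera_model('top')
print(proj(m,[[0.4,0,0],[0.6,0,0],[.4,.2,0]]))
E
```

```text
[[308.90975694 269.57847438]
 [308.03425141 182.07769169]
 [220.43478017 271.43095464]]
```

View pics/c1.png

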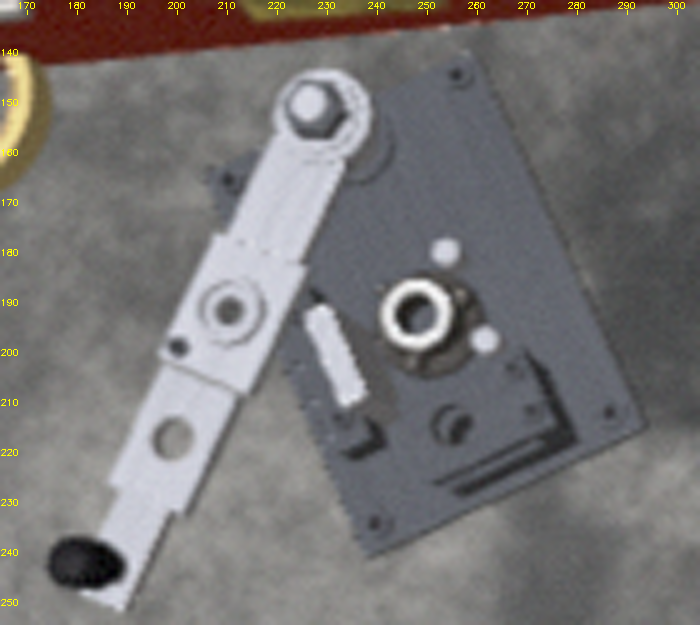

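View pics/c2.png

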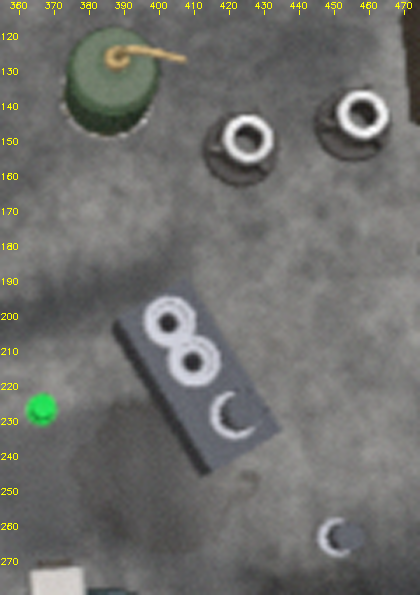

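View pics/c3.png

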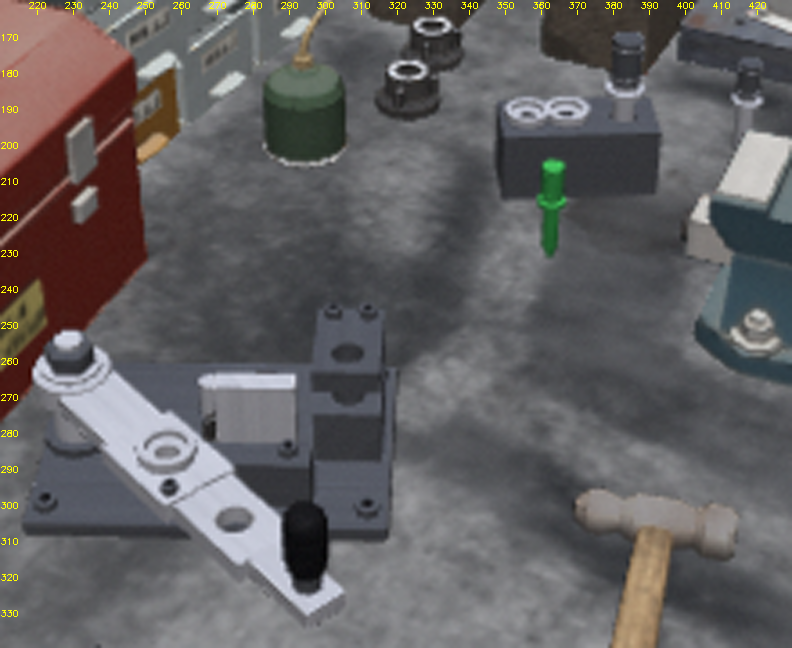

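```bash
cat > fit.py <<'E'
from h import *
from scipy.optimize import least_squares
mt,ms=imaging.camera_model('top'),imaging.camera_model('scene')
def T(p,L):
    L=np.atleast_2d(L); c,s=np.cos(p[2]),np.sin(p[2]); return np.c_[p[0]+c*L[:,0]-s*L[:,1],p[1]+s*L[:,0]+c*L[:,1],L[:,2]]
L=np.array([[-100,70,12],[-100,-70,12],[100,-70,12],[-75,0,76],[-75,0,76]])/1e3
ob=[(mt,(239,241.6)),(mt,(294.6,215)),(mt,(260.6,140.4)),(mt,(256,214.8)),(ms,(306.4,258))]
def f(p):
    W=T(p,L); return np.concatenate([proj(m,W[i])[0]-uv for i,(m,uv) in enumerate(ob)])
r=least_squares(f,[.5,.1,.4],loss='soft_l1'); p=r.x
print('jig',p,np.round(r.fun.reshape(-1,2),1))
print('forkhole tri',tri([ob[3],ob[4]]))
Lb=np.array([[-55,25,52],[-55,-25,52],[55,25,52],[-55,-25,52]])/1e3
print('pin grip top', tri([(mt,(423+4,228)),(ms,(384.5,169.7))]))
print('knob top',tri([(mt,(180,242.3)),(ms,(295,300.5))]))
print('nut top',tri([(mt,(227,151)),(ms,(229,253.8))]))
for n,q in [('pack',[-15,45-0,82]),('pivot',[80,0,83]),('cast',[-15,0,42])]:
    w=T(p,np.array(q)/1e3); print(n,w,proj(mt,w),proj(ms,w))
# packing top corners
print('pack top',tri([(mt,(165+335/5,130+357/5)),(ms,(210+248/3.6,160+380/3.6))]), )
kw=tri([(mt,(180,242.3)),(ms,(295,300.5))])[0]; pv=T(p,[.08,0,.06])[0]
d=kw-pv; print('knob r',np.hypot(d[0],d[1]),'angle', (p[2]+np.pi)-np.arctan2(d[1],d[0]))
E
python3 fit.py
```

```text
jig [0.58481404 0.13410732 0.41638272] [[-0.8  0. ]
 [ 0.2  0.2]
 [-0.3 -1.5]
 [-0.1 -0. ]
 [ 1.  -0.9]]
forkhole tri (array([0.51731592, 0.10438577, 0.07367361]), [array([-0.1, -0.4]), array([0.4, 0.1])])
pin grip top (array([ 0.47830223, -0.24470591,  0.11378087]), [array([-0.4, -1.1]), array([0.9, 0.1])])
knob top (array([0.46122389, 0.25136011, 0.10703011]), [array([-0.2, -0.6]), array([0.8, 0.2])])
nut top (array([0.65766877, 0.16814348, 0.08175107]), [array([-0.3, -0.5]), array([0.6, 0.2])])
pack [[0.5528952 0.1691956 0.082    ]] [[224.8833841  198.05783232]] [[274.63849782 268.79510844]]
pivot [[0.65797867 0.16646371 0.083     ]] [[227.34534395 150.12892042]] [[229.9071534  253.00265587]]
cast [[0.57109567 0.12804049 0.042     ]] [[248.85846813 192.52417091]] [[278.35571674 269.78458231]]
pack top (array([0.54834228, 0.1554218 , 0.08041952]), [array([-0.5, -1.3]), array([1.5, 0.4])])
knob r 0.21428916158757494 angle 0.8237319335823448
```

{"op": "carry_out", "data": {
  "moves": [
    [-1, -1, 0, -1, 1],
    [-1, -1, 0, -1, 1],
    [-1, -1, 0, -1, 1],
    [-1, -1, 0, -1, 1],
    [-1, -1, 0, -1, 1],
    [-1, -1, 0, -1, 1],
    [-1, -1, 0, -1, 1],
    [-1, -1, 0, -1, 1],
    [-1, -1, 0, -1, 1],
    [-1, -1, 0, -1, 1],
    [-1, -1, 0, -1, 1]
  ]
}}

```text
clock: 1.25
eef_pos: [0.2526, -0.3255, 0.256]
tool_rot: [0.978, 0.208, -0.0, -0.0]
ft_force: [0.8, 0.5, 1.1]
grip_width: 0.0853
```

{"op": "carry_out", "data": {
  "moves": [
    [1, -0.7, 0, -1, 0.2],
    [1, -0.7, 0, -1, 0.2],
    [1, -0.7, 0, -1, 0.2],
    [1, -0.7, 0, -1, 0.2],
    [1, -0.7, 0, -1, 0.2],
    [1, -0.7, 0, -1, 0.2],
    [1, -0.7, 0, -1, 0.2],
    [1, -0.7, 0, -1, 0.2],
    [1, -0.7, 0, -1, 0.2],
    [1, -0.7, 0, -1, 0.2],
    [1, -0.7, 0, -1, 0.2]
  ]
}}

```text
clock: 2.35
eef_pos: [0.3158, -0.2212, 0.256]
tool_rot: [0.545, 0.839, 0.0, -0.0]
ft_force: [0.2, -0.1, 0.1]
grip_width: 0.0515
```

{"op": "carry_out", "data": {
  "moves": [
    [0.5, 0.5, 0, 0, -0.3],
    [0.7, 1, 0, 0, -0.3],
    [0.7, 1, 0, 0, -0.3],
    [0.7, 1, 0, 0, -0.3]
  ]
}}

```text
clock: 2.75
eef_pos: [0.3806, -0.1152, 0.2561]
tool_rot: [0.544, 0.839, 0.0, -0.0]
ft_force: [-1.2, 0.4, -0.1]
grip_width: 0.0299
```

{"op": "carry_out", "data": {
  "moves": [
    [0.5, 0.5, 0, 0, -0.3],
    [0.7, 1, 0, 0, -0.3],
    [0.7, 1, 0, 0, -0.3],
    [0.7, 1, 0, 0, -0.3]
  ]
}}

```text
clock: 3.15
eef_pos: [0.4438, -0.0113, 0.2559]
tool_rot: [0.545, 0.838, 0.0, -0.0]
ft_force: [0.3, -0.6, -0.0]
grip_width: 0.0298
```

```bash
cat >> h.py <<'E'
def togo(t,ang=None):
    o=bot.get_obs(); q=R.from_quat(o['tool_rot']); d=q.inv().apply(np.array(t)-o['eef_pos'])/0.1
    a=q.apply([1,0,0]); print('clock',o['clock'],'pos',np.round(o['eef_pos'],4),'toolx deg',np.degrees(np.arctan2(a[1],a[0])).round(2),'j',np.round(o['joint_pos'],2),'F',np.round(o['ft_force'],1),'w',o['grip_width'].round(4)); print('togo',np.round(d,3)); return d
E
python3 - <<'E'
from h import *
togo([.548,.155,.256]); m,_=snap('wrist','w1.png')
E
```

```text
Traceback (most recent call last):
  File "h.py", line 28, in togo
    a=q.apply([1,0,0]); print('clock',o['clock'],'pos',np.round(o['eef_pos'],4),'toolx deg',np.degrees(np.arctan2(a[1],a[0])).round(2),'j',np.round(o['joint_pos'],2),'F',np.round(o['ft_force'],1),'w',o['grip_width'].round(4)); print('togo',np.round(d,3)); return d
                                                                                                                                                                                                        ^^^^^^^^^^^^^^^^^^^^^
AttributeError: 'float' object has no attribute 'round'
```

```bash
sed -i "s/o\['grip_width'\].round(4)/round(float(o['grip_width']),4)/" h.py
python3 - <<'E'
from h import *
togo([.548,.155,.256]); m,_=snap('wrist','w1.png')
E
```

```text
clock 3.15 pos [ 0.4438 -0.0113  0.2559] toolx deg 113.96 j [-0.03  0.13 -0.13  1.31  0.   -0.44] F [ 0.3 -0.6 -0. ] w 0.0298
togo [ 1.097e+00  1.628e+00 -1.000e-03]
```

View pics/w1.png

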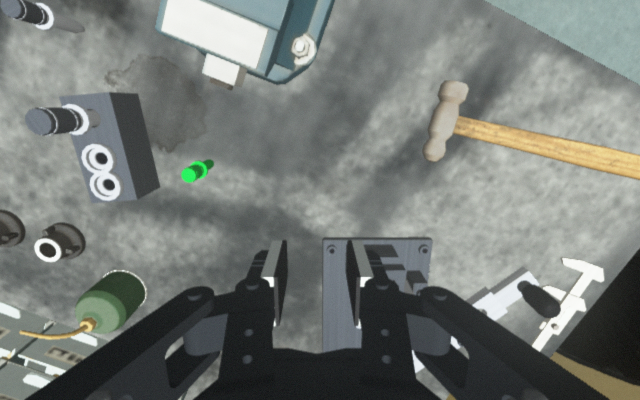

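{"op": "carry_out", "data": {
  "moves": [
    [0.3, 0.45, 0, 0, -0.3],
    [0.6, 0.9, 0, 0, -0.3],
    [0.6, 0.9, 0, 0, -0.3]
  ]
}}

```text
clock: 3.5
eef_pos: [0.5023, 0.0801, 0.2558]
tool_rot: [0.546, 0.838, 0.0, 0.0]
ft_force: [-0.6, -0.8, -0.9]
grip_width: 0.0296
```

{"op": "carry_out", "data": {
  "moves": [
    [0.3, 0.45, 0.3, 0, -0.3],
    [0.48, 0.72, 0.8, 0, -0.3],
    [0.48, 0.72, 0.8, 0, -0.3],
    [0.48, 0.72, 0.8, 0, -0.3]
  ]
}}

```text
clock: 3.9
eef_pos: [0.5454, 0.1503, 0.173]
tool_rot: [0.546, 0.838, -0.003, -0.002]
ft_force: [-0.5, -0.8, -0.2]
grip_width: 0.0299
```

```bash

python3 - <<'E'
from h import *
togo([.548,.155,.079]); m,_=snap('wrist','w2.png'); snap('scene','s2.png')
p=[.5848,.1341,.4164]
c,s=np.cos(p[2]),np.sin(p[2])
im=cv2.imread('pics/w2.png')
for x,y,z in [(-47,38,82),(-3,38,82),(-47,26,82),(-3,26,82),(-75,0,76),(-100,70,12),(-100,-70,12)]:
    x,y,z=x/1e3,y/1e3,z/1e3
    u=proj(m,[p[0]+c*x-s*y,p[1]+s*x+c*y,z])[0]; print(x,y,z,u.round(1))
    cv2.circle(im,tuple(int(v) for v in u),2,(0,0,255),-1)
cv2.imwrite('pics/w2o.png',im)
E
```

```text
clock 3.9 pos [0.5454 0.1503 0.173 ] toolx deg 113.78 j [ 0.27  0.42  0.04  1.2  -0.   -0.15] F [-0.5 -0.8 -0.2] w 0.0299
togo [0.032 0.05  0.94 ]
-0.047 0.038 0.082 [326.4 190.1]
-0.003 0.038 0.082 [326.  248.2]
-0.047 0.026 0.082 [309.1 190.1]
-0.003 0.026 0.082 [309.6 248.2]
-0.075 0.0 0.076 [270.9 148.4]
-0.1 0.07 0.012 [361.6 109.2]
-0.1 -0.07 0.012 [198.5 109.5]
```

View pics/w2o.png

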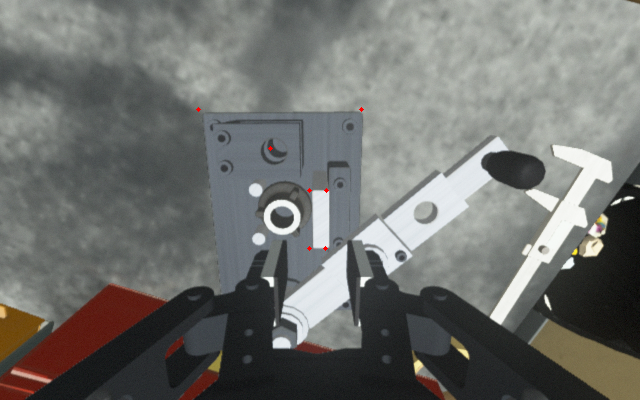

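View pics/s2.png

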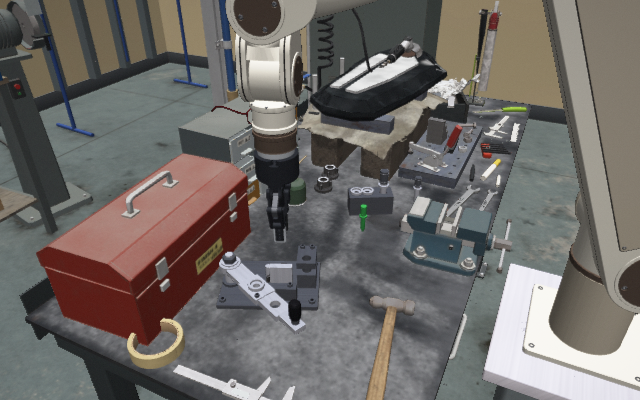

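```bash

python3 - <<'E'
from h import *
crop('w2.png',195,95,375,260,4.4,'c4.png')
m=imaging.camera_model('wrist')
for uv in [(320.5,218),(274,149)]: print(atz(m,uv,.082 if uv[1]>200 else .076))
togo(atz(m,(320.5,218),.079))
E
```

```text
[0.55017309 0.15464794 0.082     ]
[0.51839631 0.10524443 0.076     ]
clock 4.0 pos [0.5468 0.1498 0.1768] toolx deg 113.69 j [ 0.27  0.42  0.05  1.2  -0.   -0.15] F [-0.5 -0.4 -0. ] w 0.0299
togo [0.032 0.063 0.978]
```

View pics/c4.png

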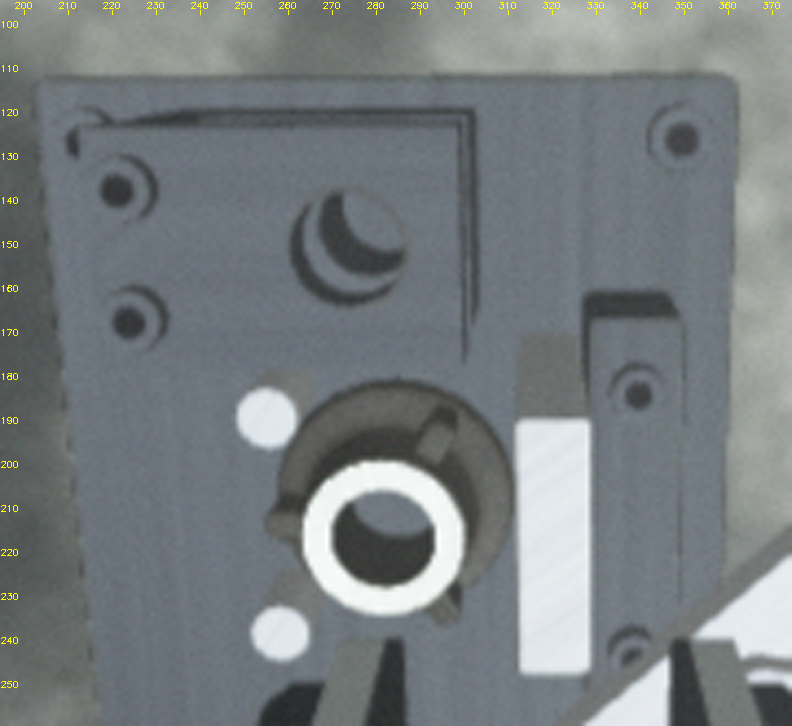

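{"op": "carry_out", "data": {
  "moves": [
    [0.037, 0.035, 0.1, 0, -0.44],
    [0.037, 0.035, 0.3, 0, -0.44],
    [0.037, 0.035, 0.6, 0, -0.44],
    [0.037, 0.035, 0.8, 0, -0.44],
    [0.037, 0.035, 0.96, 0, -0.44],
    [0.037, 0.035, 0.96, 0, -0.44],
    [0.037, 0.035, 0.96, 0, -0.44]
  ]
}}

```text
clock: 4.7
eef_pos: [0.5496, 0.1558, 0.0815]
tool_rot: [0.547, 0.837, 0.001, 0.0]
ft_force: [0.4, -0.4, 0.8]
grip_width: 0.0243
```

```bash

python3 - <<'E'
from h import *
togo([.548,.155,.079]); m,_=snap('wrist','w3.png'); snap('scene','s3.png')
crop('s3.png',200,170,340,350,4,'s3c.png')
E
```

```text
clock 4.7 pos [0.5496 0.1558 0.0815] toolx deg 113.72 j [ 0.28  0.51 -0.08  0.98 -0.   -0.14] F [ 0.4 -0.4  0.8] w 0.0243
togo [-0.001 -0.017  0.025]
```

View pics/w3.png

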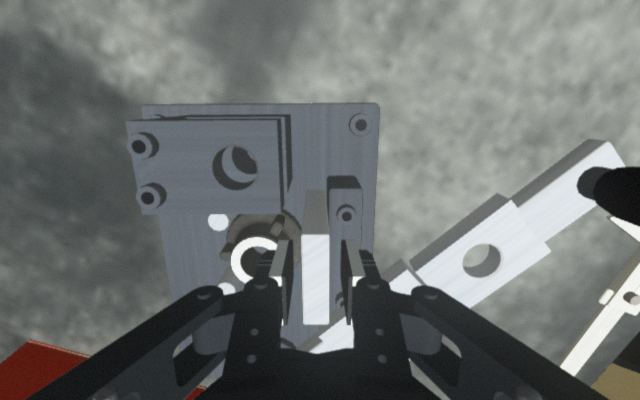

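View pics/s3c.png

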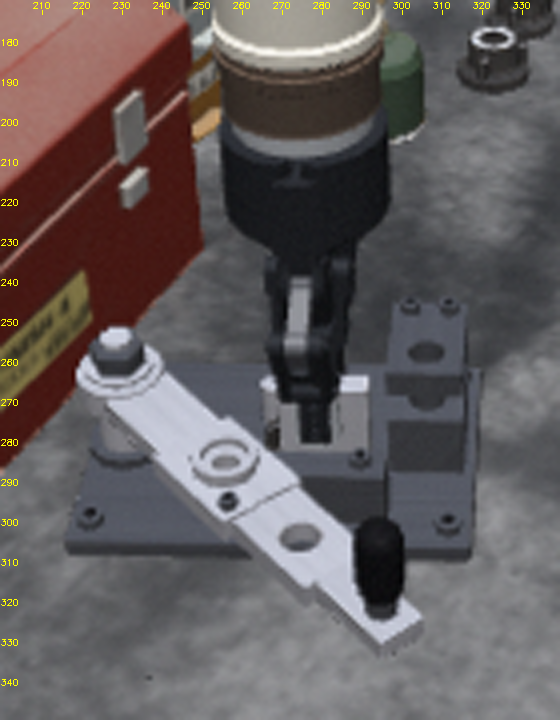

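The packing plate (wrist cols 302–330) sits centred between the pads (285 and 345). Closing the gripper.

{"op": "carry_out", "data": {
  "moves": [
    [0, 0, 0, 0, -1],
    [0, 0, 0, 0, -1],
    [0, 0, 0, 0, -1],
    [0, 0, 0, 0, -1],
    [0, 0, 0, 0, -1],
    [0, 0, -0.05, 0, -1],
    [0, 0, -0.15, 0, -1],
    [0, 0, -0.3, 0, -1],
    [0, 0, -0.5, 0, -1],
    [0, 0, -0.7, 0, -1],
    [0, 0, -0.9, 0, -1],
    [0, 0, -0.9, 0, -1],
    [0, 0, -0.9, 0, -1]
  ]
}}

```text
clock: 6.1
eef_pos: [0.5489, 0.1564, 0.1702]
tool_rot: [0.546, 0.838, 0.0, -0.0]
ft_force: [-0.0, 0.1, -2.8]
grip_width: 0.011
```

```bash

python3 - <<'E'
from h import *
togo([.60,-.05,.17]); snap('scene','s4.png')
crop('s4.png',200,150,340,330,4,'s4c.png')
E
```

```text
clock 6.1 pos [0.5489 0.1564 0.1702] toolx deg 113.78 j [ 0.28  0.43  0.04  1.19  0.   -0.14] F [-0.   0.1 -2.8] w 0.011
togo [-2.095e+00 -3.650e-01  1.000e-03]
```

View pics/s4c.png

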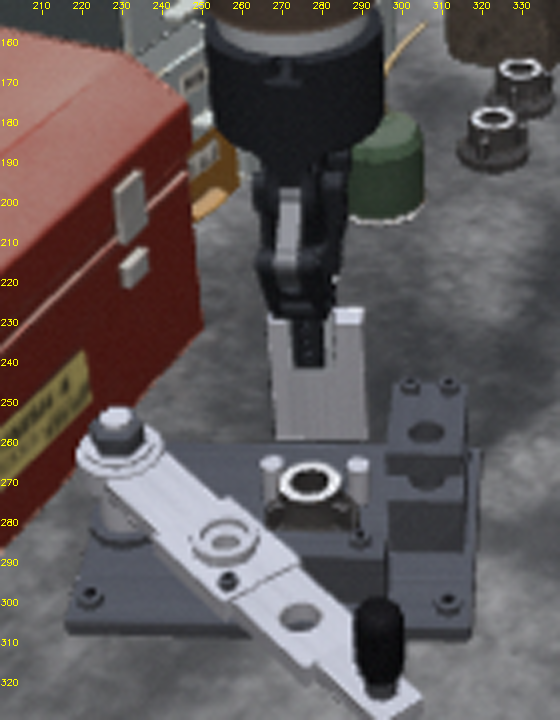

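{"op": "carry_out", "data": {
  "moves": [
    [-0.15, 0, 0, 0, -1],
    [-0.4, 0, 0, 0, -1],
    [-0.7, -0.1, 0, 0, -1],
    [-1, -0.2, 0, 0, -1]
  ]
}}

```text
clock: 6.55
eef_pos: [0.5707, 0.055, 0.1687]
tool_rot: [0.546, 0.838, -0.001, -0.001]
ft_force: [-0.3, 0.5, -1.2]
grip_width: 0.0106
```

{"op": "carry_out", "data": {
  "moves": [
    [-0.3, -0.05, 0.1, 0, -1],
    [-0.6, -0.1, 0.3, 0, -1],
    [-0.85, -0.15, 0.5, 0, -1],
    [-1, -0.17, 0.7, 0, -1],
    [-1, -0.17, 0.8, 0, -1],
    [-1, -0.17, 0.8, 0, -1],
    [-1, -0.17, 0.8, 0, -1]
  ]
}}

```text
clock: 7.25
eef_pos: [0.5955, -0.0413, 0.0901]
tool_rot: [0.546, 0.838, -0.0, -0.001]
ft_force: [-0.3, 0.9, -2.4]
grip_width: 0.0108
```

```bash

python3 - <<'E'
from h import *
togo([.60,-.05,.07]); snap('scene','s5.png')
crop('s5.png',240,130,380,280,4,'s5c.png')
E
```

```text
clock 7.25 pos [ 0.5955 -0.0413  0.0901] toolx deg 113.8 j [-0.07  0.55  0.01  1.04  0.   -0.48] F [-0.3  0.9 -2.4] w 0.0108
togo [-0.098  0.006  0.2  ]
```

View pics/s5c.png

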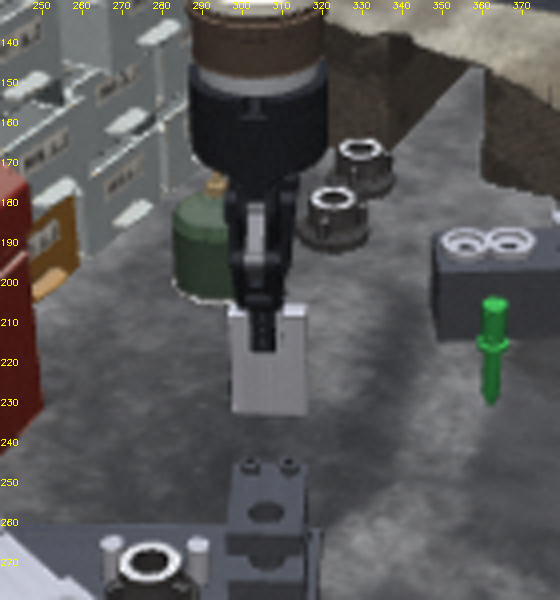

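{"op": "carry_out", "data": {
  "moves": [
    [0, 0, 0.06, 0, -1],
    [0, 0, 0.12, 0, -1],
    [0, 0, 0.16, 0, -1],
    [0, 0, 0.19, 0, -1],
    [0, 0, 0.2, 0, -1],
    [0, 0, 0.2, 0, -1],
    [0, 0, 0.2, 0, -1]
  ]
}}

```text
clock: 8.0
eef_pos: [0.596, -0.0418, 0.0704]
tool_rot: [0.546, 0.838, 0.0, 0.0]
ft_force: [-0.3, -0.1, -3.5]
grip_width: 0.0109
```

{"op": "carry_out", "data": {
  "moves": [
    [0, 0, 0.01, 0, -1],
    [0, 0, 0.01, 0, -1]
  ]
}}

```text
clock: 8.2
eef_pos: [0.5961, -0.0418, 0.0701]
tool_rot: [0.546, 0.838, 0.0, 0.0]
ft_force: [-2.0, -0.5, 2.5]
grip_width: 0.011
```

{"op": "carry_out", "data": {
  "moves": [
    [0, 0, 0.01, 0, -1],
    [0, 0, 0.01, 0, -1]
  ]
}}

```text
clock: 8.4
eef_pos: [0.5962, -0.0418, 0.0701]
tool_rot: [0.546, 0.838, 0.0, 0.001]
ft_force: [-3.9, 0.7, 8.9]
grip_width: 0.0108
```

Contact is confirmed, with the force going from -3.5 to +8.9 N at the expected height. Releasing.

{"op": "carry_out", "data": {
  "moves": [
    [0, 0, -0.01, 0, -0.65],
    [0, 0, -0.01, 0, -0.5],
    [0, 0, -0.01, 0, -0.4],
    [0, 0, -0.01, 0, -0.3],
    [0, 0, -0.01, 0, -0.3],
    [0, 0, -0.1, 0, -0.3],
    [0, 0, -0.3, 0, -0.3],
    [0, 0, -0.6, 0, -0.3],
    [0, 0, -1, 0, -0.3],
    [0, 0, -1, 0, -0.3]
  ]
}}

```text
clock: 9.4
eef_pos: [0.5997, -0.042, 0.1755]
tool_rot: [0.546, 0.838, 0.003, 0.005]
ft_force: [0.4, 0.3, -0.0]
grip_width: 0.0298
```

```bash

python3 - <<'E'
from h import *
togo([.60,-.05,.07]); snap('scene','s6.png');snap('top','t6.png')
crop('s6.png',210,160,400,340,4,'s6c.png')
crop('t6.png',165,130,365,270,4,'t6c.png')
E
```

```text
clock 9.4 pos [ 0.5997 -0.042   0.1755] toolx deg 113.76 j [-0.07  0.47  0.13  1.21  0.   -0.48] F [ 0.4  0.3 -0. ] w 0.0298
togo [-0.069 -0.041  1.055]
```

View pics/s6c.png

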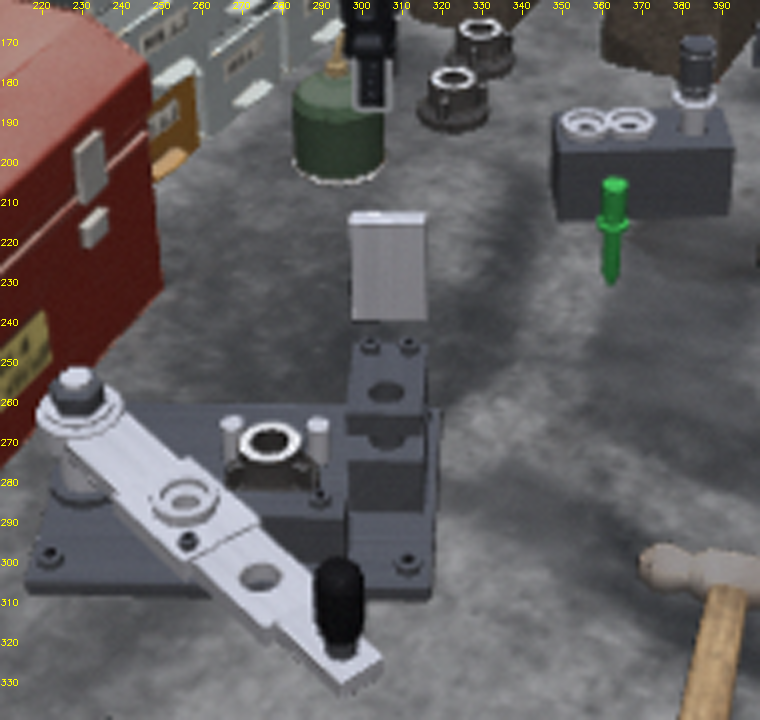

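View pics/t6c.png

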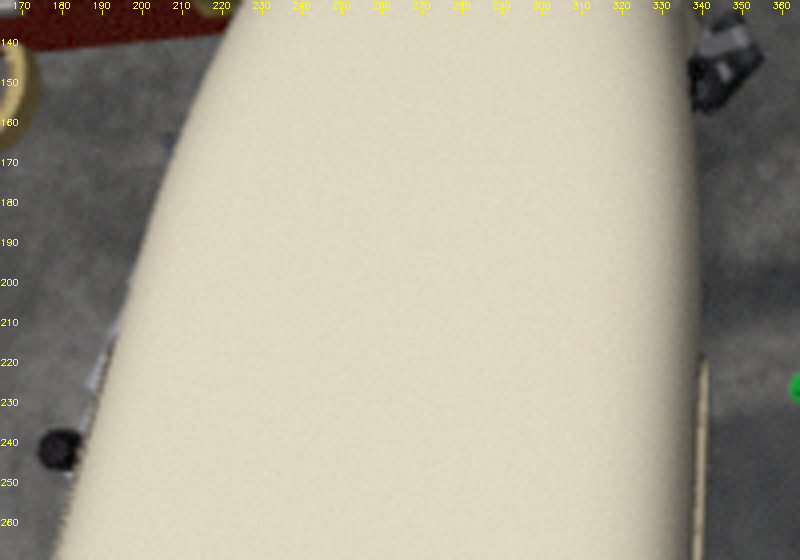

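{"op": "carry_out", "data": {
  "moves": [
    [0.4, 0, -0.1, 0, -0.06],
    [0.8, 0, -0.1, 0, -0.06],
    [1, 0, -0.1, 0, -0.06]
  ]
}}

```text
clock: 9.8
eef_pos: [0.5534, 0.0518, 0.1771]
tool_rot: [0.546, 0.838, -0.001, -0.002]
ft_force: [0.2, -0.9, 0.0]
grip_width: 0.0398
```

{"op": "carry_out", "data": {
  "moves": [
    [0.4, 0, 0, 0, -0.06],
    [0.8, 0, 0, 0, -0.06],
    [1, 0, 0, 0, -0.06]
  ]
}}

```text
clock: 10.1
eef_pos: [0.5127, 0.1434, 0.1768]
tool_rot: [0.545, 0.838, -0.001, -0.002]
ft_force: [0.1, -0.6, 0.2]
grip_width: 0.04
```

{"op": "carry_out", "data": {
  "moves": [
    [0.4, 0, 0, 0.09, -0.06],
    [0.8, 0, 0, 0.18, -0.06],
    [1, 0, 0, 0.27, -0.06],
    [1, 0, 0, 0.36, -0.06],
    [1, 0, 0, 0.45, -0.06],
    [1, 0, 0, 0.52, -0.06],
    [1, 0, 0, 0.52, -0.06]
  ]
}}

```text
clock: 10.8
eef_pos: [0.474, 0.2326, 0.1769]
tool_rot: [0.834, 0.552, -0.001, -0.0]
ft_force: [0.4, -0.1, 0.3]
grip_width: 0.0402
```

```bash

python3 - <<'E'
from h import *
togo([.461,.2515,.094]); snap('top','t7.png');m,_=snap('wrist','w7.png')
print(proj(m,[[.461,.2515,.108]]))
E
```

```text
clock 10.8 pos [0.474  0.2326 0.1769] toolx deg 67.0 j [ 0.46  0.34 -0.06  1.17 -0.    0.86] F [ 0.4 -0.1  0.3] w 0.0402
togo [ 0.126 -0.192  0.829]
[[336.96588043 195.69846893]]
```

View pics/w7.png

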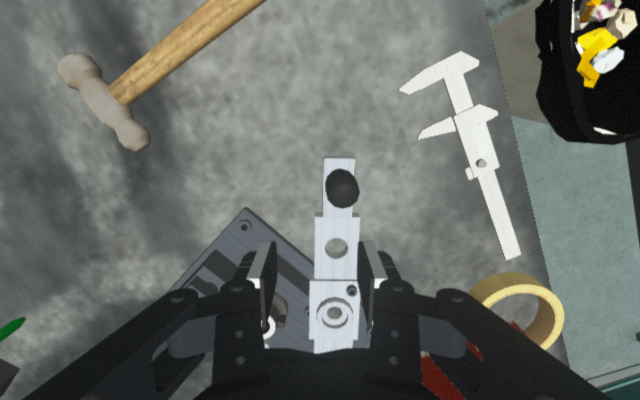

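```bash

python3 - <<'E'
from h import *
crop('w7.png',290,140,390,300,4,'c7.png')
crop('t7.png',165,200,225,270,8,'t7c.png')
m=imaging.camera_model('wrist');mt=imaging.camera_model('top')
for z in (.1,.108): print(atz(m,(342.5,188),z),atz(mt,(180,242),z))
E
```

```text
[0.46024729 0.25629442 0.1       ] [0.46105524 0.25378888 0.1       ]
[0.4580167  0.25650832 0.108     ] [0.46048359 0.25042729 0.108     ]
```

View pics/c7.png

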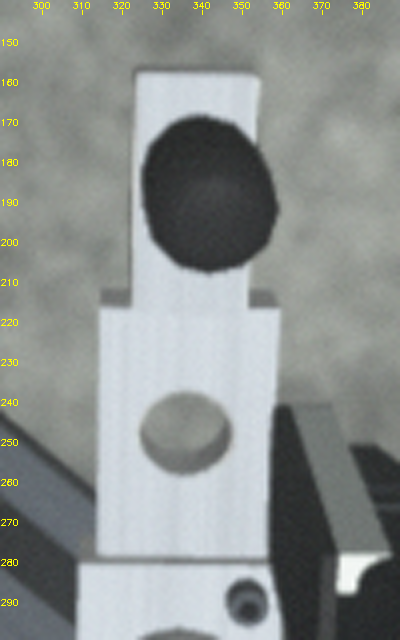

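View pics/t7c.png

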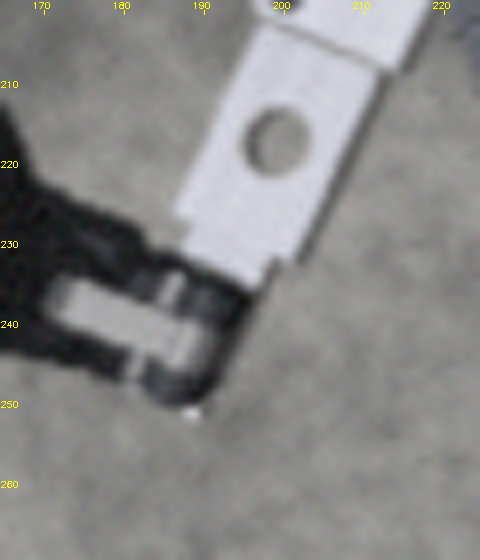

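{"op": "carry_out", "data": {
  "moves": [
    [0.16, -0.21, 0.1, 0, -0.06],
    [0.16, -0.21, 0.2, 0, -0.06],
    [0.16, -0.21, 0.45, 0, -0.06],
    [0.16, -0.21, 0.7, 0, -0.06],
    [0.16, -0.21, 0.83, 0, -0.06],
    [0.16, -0.21, 0.83, 0, -0.06]
  ]
}}

```text
clock: 11.5
eef_pos: [0.4601, 0.2542, 0.0926]
tool_rot: [0.834, 0.552, -0.003, -0.0]
ft_force: [-0.4, -0.6, -0.4]
grip_width: 0.0402
```

```bash

python3 - <<'E'
from h import *
togo([.461,.2555,.094]); m,_=snap('wrist','w8.png')
E
```

```text
clock 11.5 pos [0.4601 0.2542 0.0926] toolx deg 67.02 j [ 0.51  0.42 -0.19  0.97 -0.    0.91] F [-0.4 -0.6 -0.4] w 0.0402
togo [ 0.015  0.004 -0.015]
```

View pics/w8.png

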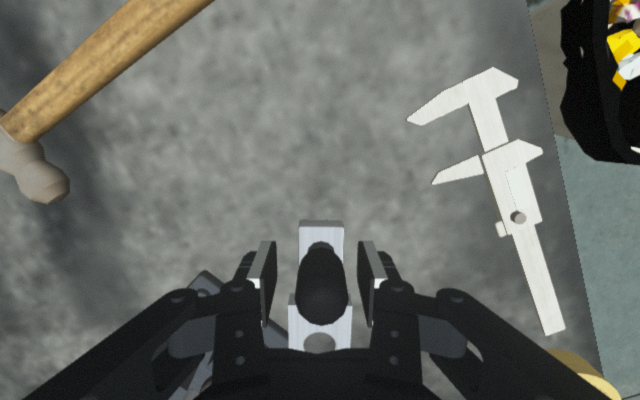

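```bash

python3 - <<'E'
from h import *
P=np.array([.6577,.1672]);yaw=.4164
def pos(th,r=.2155): a=yaw+np.pi-th; return P+r*np.array([np.cos(a),np.sin(a)])
print(pos(.839),pos(.42),pos(0))
for a,b,x in [(.839,.42,67.02),(.42,0,67.02+24)]:
    c0=pos(a) if a<.8 else np.array([.4604,.2543]); ang=np.radians(x); X=np.array([np.cos(ang),np.sin(ang)]);Y=np.array([np.sin(ang),-np.cos(ang)])
    for th in np.linspace(a,b,8)[1:]:
        d=pos(th)-c0; print(np.round([d@X/.1,d@Y/.1,-(a-th)/(np.pi/2)],3))
E
```

```text
[0.46115847 0.25558368] [0.4422014 0.1679758] [0.46061427 0.08003656]
[-0.114  0.003 -0.038]
[-0.243  0.012 -0.076]
[-0.371  0.028 -0.114]
[-0.497  0.052 -0.152]
[-0.623  0.084 -0.191]
[-0.745  0.123 -0.229]
[-0.866  0.169 -0.267]
[-0.129  0.001 -0.038]
[-0.258  0.01  -0.076]
[-0.386  0.027 -0.115]
[-0.513  0.051 -0.153]
[-0.639  0.083 -0.191]
[-0.762  0.122 -0.229]
[-0.883  0.168 -0.267]
```

{"op": "carry_out", "data": {
  "moves": [
    [0, 0, 0, 0, -0.34],
    [0, 0, 0, 0, -0.34],
    [0, 0, 0, 0, -0.34],
    [-0.06, 0, 0, -0.02, -0.34],
    [-0.12, 0, 0, -0.04, -0.34],
    [-0.24, 0.01, 0, -0.076, -0.34],
    [-0.37, 0.03, 0, -0.115, -0.34],
    [-0.5, 0.05, 0, -0.15, -0.34],
    [-0.62, 0.085, 0, -0.19, -0.34],
    [-0.745, 0.12, 0, -0.23, -0.34],
    [-0.865, 0.17, 0, -0.267, -0.34]
  ]
}}

```text
clock: 12.65
eef_pos: [0.4439, 0.1695, 0.0961]
tool_rot: [0.7, 0.714, 0.001, 0.0]
ft_force: [-0.8, 0.4, -0.2]
grip_width: 0.0281
```

{"op": "carry_out", "data": {
  "moves": [
    [-0.13, 0, 0, -0.038, -0.34],
    [-0.26, 0.01, 0, -0.076, -0.34],
    [-0.385, 0.025, 0, -0.115, -0.34],
    [-0.51, 0.05, 0, -0.15, -0.34],
    [-0.64, 0.08, 0, -0.19, -0.34],
    [-0.76, 0.12, 0, -0.23, -0.34],
    [-0.82, 0.145, 0, -0.25, -0.34],
    [-0.86, 0.16, 0, -0.26, -0.34],
    [-0.86, 0.16, 0, -0.267, -0.34]
  ]
}}

```text
clock: 13.55
eef_pos: [0.4617, 0.0835, 0.0958]
tool_rot: [0.537, 0.843, 0.0, 0.0]
ft_force: [-0.8, 0.4, 0.6]
grip_width: 0.0281
```

```bash

python3 - <<'E'
from h import *
togo([.4606,.080,.094]); m,_=snap('wrist','w9.png');snap('scene','s9.png'); 
crop('s9.png',210,160,400,340,4,'s9c.png')
E
```

```text
clock 13.55 pos [0.4617 0.0835 0.0958] toolx deg 115.01 j [ 0.18  0.32 -0.34  0.91 -0.   -0.26] F [-0.8  0.4  0.6] w 0.0281
togo [-0.027 -0.024  0.018]
```

View pics/w9.png

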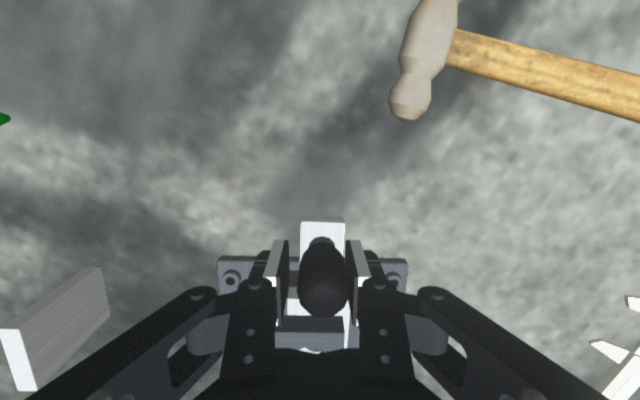

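View pics/s9c.png

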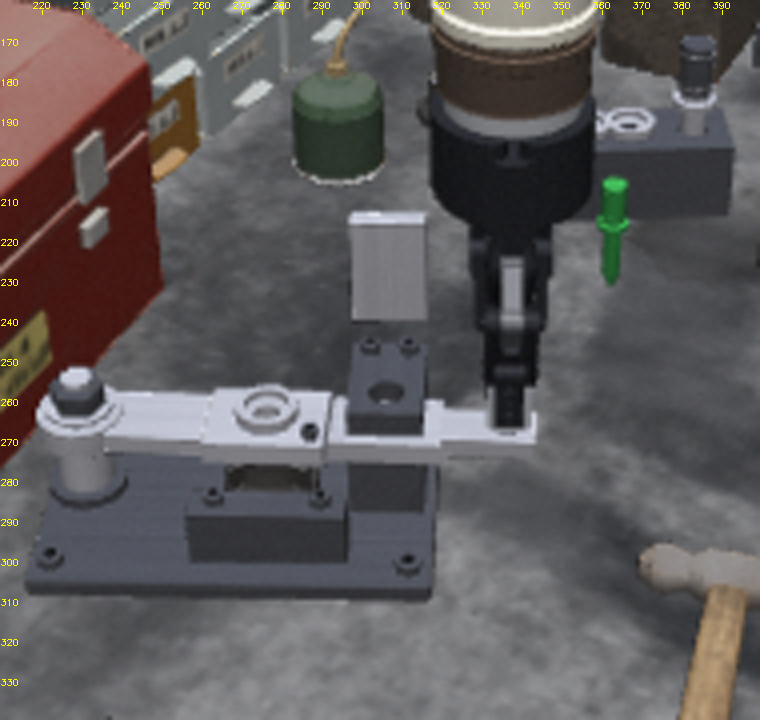

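{"op": "carry_out", "data": {
  "moves": [
    [-0.02, -0.01, 0, 0.012, -0.34],
    [-0.03, -0.01, 0, 0.012, -0.34],
    [-0.03, -0.01, 0, 0.012, -0.6],
    [-0.03, -0.01, 0, 0.012, -0.6],
    [-0.03, -0.01, 0, 0.012, -0.6],
    [-0.03, -0.01, 0, 0.012, -0.6]
  ]
}}

```text
clock: 14.25
eef_pos: [0.4615, 0.0808, 0.0956]
tool_rot: [0.545, 0.838, 0.0, 0.0]
ft_force: [-1.6, 0.7, 4.7]
grip_width: 0.02
```

{"op": "carry_out", "data": {
  "moves": [
    [0, 0, 0, 0, -0.3],
    [0, 0, 0, 0, -0.2],
    [0, 0, 0, 0, -0.1],
    [0, 0, -0.3, 0, -0.1],
    [0, 0, -0.6, 0, -0.1],
    [0, 0, -1, 0, -0.1],
    [0, 0, -1, 0, -0.1]
  ]
}}

```text
clock: 14.95
eef_pos: [0.465, 0.0812, 0.2005]
tool_rot: [0.545, 0.838, 0.004, 0.004]
ft_force: [1.2, -0.5, -0.2]
grip_width: 0.0383
```

{"op": "carry_out", "data": {
  "moves": [
    [0, -0.2, 0, 0, -0.1],
    [-0.2, -0.2, 0, 0, -0.1],
    [-0.2, -0.2, 0, 0, -0.1],
    [-0.2, -0.2, 0, 0, -0.1]
  ]
}}

```text
clock: 15.35
eef_pos: [0.4513, 0.0542, 0.1949]
tool_rot: [0.545, 0.838, 0.0, -0.0]
ft_force: [-1.1, 0.1, 0.5]
grip_width: 0.0388
```

```bash

python3 - <<'E'
from h import *
togo([.461,.080,.094]); m,_=snap('wrist','w10.png');snap('scene','s10.png'); print(proj(m,[.5173,.1044,.076]))
crop('s10.png',280,230,350,290,10,'s10c.png')
E
```

```text
clock 15.35 pos [0.4513 0.0542 0.1949] toolx deg 113.89 j [ 0.12  0.19 -0.22  1.16  0.   -0.3 ] F [-1.1  0.1  0.5] w 0.0388
togo [0.196 0.193 1.009]
[[338.25009649 289.98033621]]
```

View pics/w10.png

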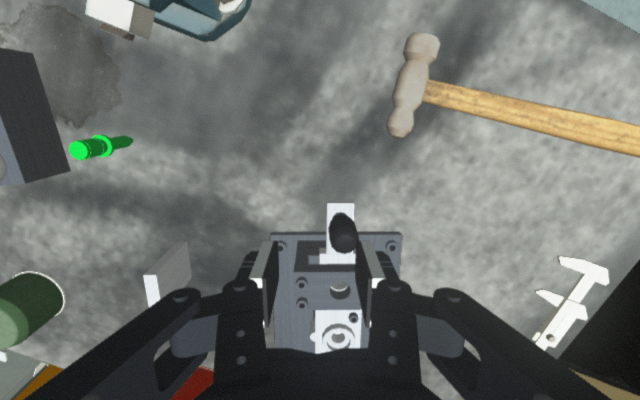

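View pics/s10c.png

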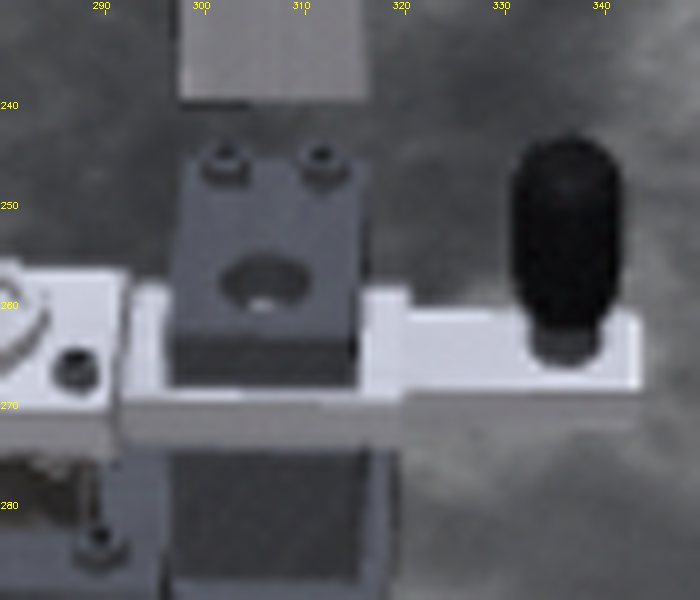

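{"op": "carry_out", "data": {
  "moves": [
    [0.1, 0.4, 0, 0, -0.1],
    [0.19, 0.75, 0, 0, -0.1],
    [0.19, 0.75, 0, 0, -0.1]
  ]
}}

```text
clock: 15.75
eef_pos: [0.5152, 0.105, 0.1947]
tool_rot: [0.544, 0.839, 0.001, 0.001]
ft_force: [-0.7, 0.6, 0.4]
grip_width: 0.0384
```

{"op": "carry_out", "data": {
  "moves": [
    [0, 0.4, 0, 0, -0.1],
    [0, 0.75, 0, 0, -0.1],
    [0, 0.75, 0, 0, -0.1],
    [0, 0.75, 0, 0, -0.1]
  ]
}}

```text
clock: 16.15
eef_pos: [0.5801, 0.1328, 0.1942]
tool_rot: [0.545, 0.839, -0.001, -0.001]
ft_force: [-0.1, -0.7, -0.3]
grip_width: 0.0384
```

```bash

python3 - <<'E'
from h import *
m,_=snap('wrist','w11.png'); print(m['eye'],proj(m,[[.5173,.1044,.076],[.5173,.1044,.060],[.5173,.1044,.046],[.5173,.1044,.012],[.461,.08,.06]]))
togo([.461,.080,.094])
u,v=proj(m,[.5173,.1044,.076])[0].astype(int)
crop('w11.png',u-60,v-50,u+60,v+50,6,'c11.png')
E
```

```text
[0.51220034 0.10288146 0.31210845] [[315.47733259 111.44755519]
 [315.53661855 110.96960726]
 [315.58268015 110.59827064]
 [315.67674619 109.83993479]
 [316.25587682  22.50187593]]
clock 16.2 pos [0.5796 0.1324 0.1946] toolx deg 113.97 j [ 0.22  0.46  0.16  1.27 -0.   -0.19] F [ 0.6  0.1 -0.3] w 0.0387
togo [ 0.002 -1.294  1.009]
```

View pics/c11.png

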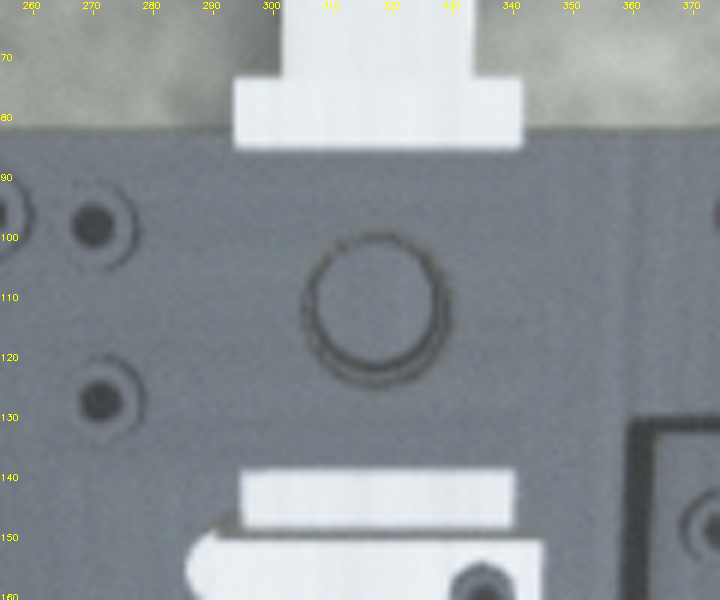

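View pics/w11.png

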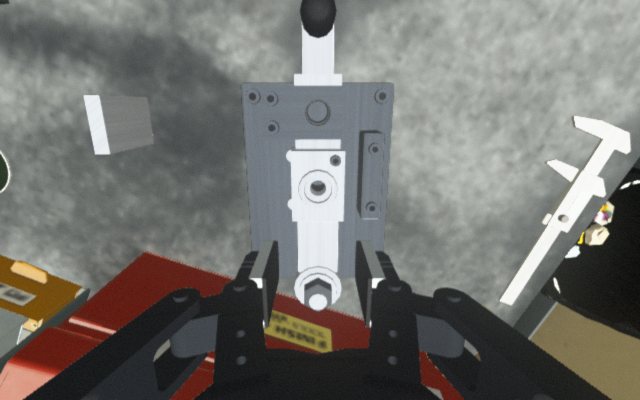

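{"op": "carry_out", "data": {
  "moves": [
    [-0.35, -0.3, -0.05, 0, 0.05],
    [-0.7, -0.6, -0.1, 0, 0.05],
    [-1, -0.8, -0.1, 0, 0.05]
  ]
}}

```text
clock: 16.5
eef_pos: [0.5459, 0.0069, 0.2064]
tool_rot: [0.545, 0.838, -0.0, 0.0]
ft_force: [0.8, 0.5, 1.4]
grip_width: 0.0447
```

{"op": "carry_out", "data": {
  "moves": [
    [-0.35, -0.3, 0, 0, 0.05],
    [-0.7, -0.6, 0, 0, 0.05],
    [-1, -0.8, 0, 0, 0.05]
  ]
}}

```text
clock: 16.8
eef_pos: [0.5128, -0.1172, 0.206]
tool_rot: [0.546, 0.838, -0.0, -0.0]
ft_force: [0.4, 0.4, 0.0]
grip_width: 0.0448
```

{"op": "carry_out", "data": {
  "moves": [
    [-0.35, -0.3, 0, 0, 0.05],
    [-0.7, -0.6, 0, 0, 0.05],
    [-1, -0.55, 0, 0, 0.05],
    [-1, -0.55, 0, 0, 0.05],
    [-1, -0.55, 0, 0, 0.05]
  ]
}}

```text
clock: 17.3
eef_pos: [0.5047, -0.2291, 0.2055]
tool_rot: [0.546, 0.838, 0.0, -0.0]
ft_force: [0.3, 0.3, -0.7]
grip_width: 0.0446
```

```bash

python3 - <<'E'
from h import *
m,_=snap('wrist','w12.png'); print(m['eye'],proj(m,[[.4783,-.2447,.114],[.4783,-.2447,.0965],[.4783,-.2447,.0]]))
togo([.4783,-.2447,.104])
ms=imaging.camera_model('scene');mt=imaging.camera_model('top')
E
```

```text
[ 0.43654484 -0.25898022  0.32322479] [[310.72865926 170.62123408]
 [311.13536885 165.69723505]
 [312.61835368 147.74286156]]
clock 17.35 pos [ 0.5048 -0.2284  0.2055] toolx deg 113.92 j [-0.43  0.37  0.06  1.25  0.   -0.84] F [-0.3  1.  -0.2] w 0.0448
togo [-0.042 -0.308  1.015]
```

View pics/w12.png

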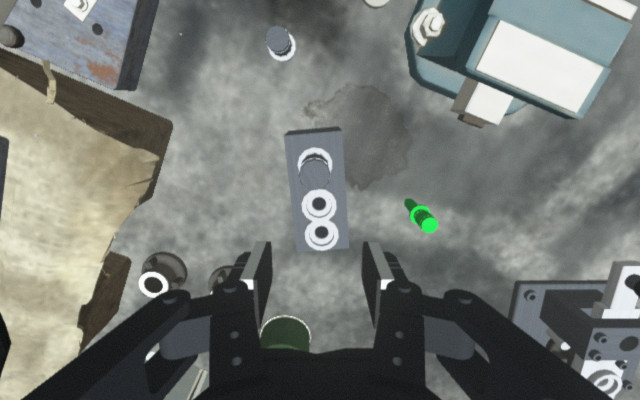

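```bash

python3 - <<'E'
from h import *
crop('w12.png',275,120,365,260,5,'c12.png')
E
```

```text
(no output)
```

View pics/c12.png

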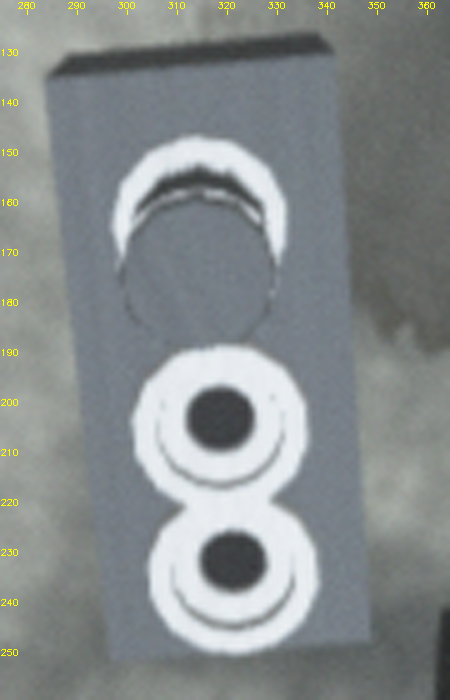

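```bash

python3 - <<'E'
from h import *
m=imaging.camera_model('wrist'); a=atz(m,(314.5,173.5),.114); print(a); b=np.array([.4783,-.2447,.114]); c=(a+b)/2; c[2]=.104; print(c); togo(c)
E
```

```text
[ 0.47919105 -0.24082692  0.114     ]
[ 0.47874553 -0.24276346  0.104     ]
clock 17.35 pos [ 0.5048 -0.2284  0.2055] toolx deg 113.92 j [-0.43  0.37  0.06  1.25  0.   -0.84] F [-0.3  1.  -0.2] w 0.0448
togo [-0.027 -0.296  1.015]
```

{"op": "carry_out", "data": {
  "moves": [
    [-0.025, -0.2, 0, 0, 0.05],
    [-0.025, -0.3, 0.1, 0, 0.05],
    [-0.025, -0.3, 0.4, 0, 0.05],
    [-0.025, -0.3, 0.7, 0, 0.05],
    [-0.025, -0.3, 0.9, 0, 0],
    [-0.025, -0.3, 1, 0, -0.1],
    [-0.025, -0.3, 1, 0, -0.2],
    [-0.025, -0.3, 1, 0, -0.2]
  ]
}}

```text
clock: 18.15
eef_pos: [0.4801, -0.243, 0.1063]
tool_rot: [0.545, 0.839, 0.0, 0.001]
ft_force: [-0.8, -0.2, 0.9]
grip_width: 0.034
```

```bash

python3 - <<'E'
from h import *
m,_=snap('wrist','w13.png'); snap('scene','s13.png')
togo([.4787,-.2427,.104])
crop('s13.png',330,130,440,220,7,'s13c.png')
E
```

```text
clock 18.25 pos [ 0.4806 -0.2435  0.1068] toolx deg 113.97 j [-0.47  0.42 -0.14  1.    0.   -0.89] F [-0.   0.   0.8] w 0.034
togo [ 0.016 -0.014  0.028]
```

View pics/w13.png

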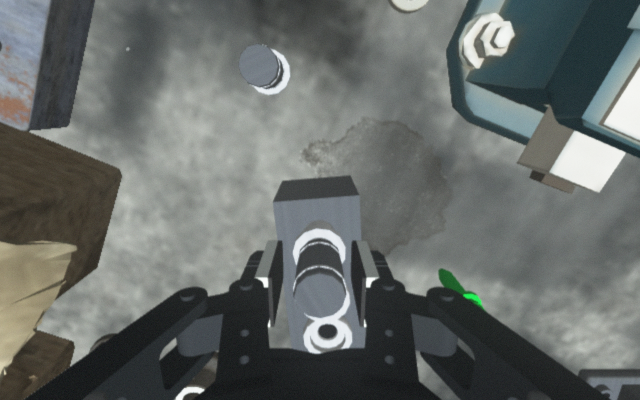

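View pics/s13c.png

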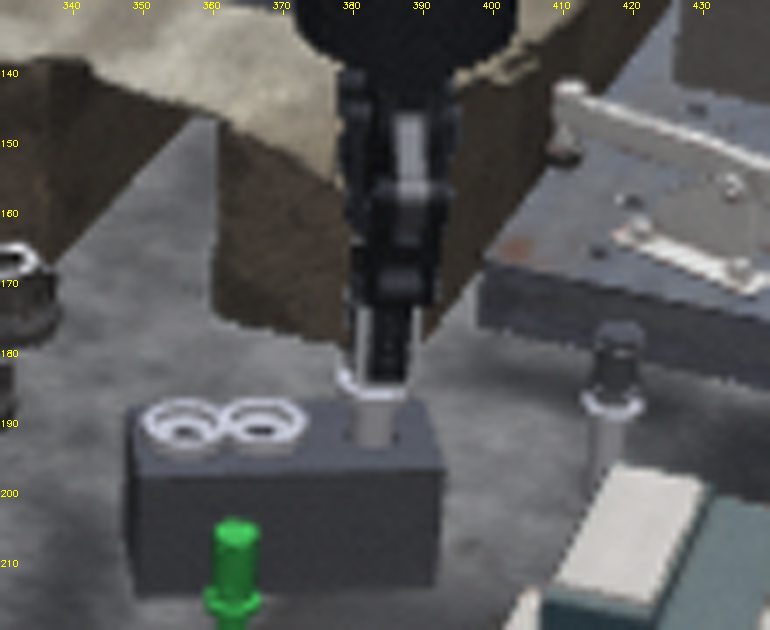

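{"op": "carry_out", "data": {
  "moves": [
    [0.01, -0.01, 0.015, 0, -0.2],
    [0.01, -0.01, 0.015, 0, -0.4],
    [0.01, -0.01, 0.015, 0, -0.6],
    [0.01, -0.01, 0.015, 0, -0.8],
    [0.01, -0.01, 0.015, 0, -0.8],
    [0.01, -0.01, 0.015, 0, -0.8]
  ]
}}

```text
clock: 18.85
eef_pos: [0.4785, -0.243, 0.1044]
tool_rot: [0.545, 0.838, 0.0, 0.0]
ft_force: [-0.5, 1.4, 5.4]
grip_width: 0.0203
```

{"op": "carry_out", "data": {
  "moves": [
    [0, 0, -0.05, 0, -0.8],
    [0, 0, -0.1, 0, -0.8],
    [0, 0, -0.2, 0, -0.8],
    [0, 0, -0.3, 0, -0.8],
    [0, 0, -0.45, 0, -0.8],
    [0, 0, -0.6, 0, -0.8],
    [0, 0, -0.8, 0, -0.8],
    [0, 0, -1, 0, -0.8],
    [0, 0, -1, 0, -0.8]
  ]
}}

```text
clock: 19.75
eef_pos: [0.4802, -0.2438, 0.2075]
tool_rot: [0.545, 0.838, 0.0, 0.004]
ft_force: [0.5, -0.3, -1.9]
grip_width: 0.021
```

```bash

python3 - <<'E'
from h import *
m,_=snap('wrist','w14.png'); snap('scene','s14.png')
togo([.4787,-.2427,.104])
crop('s14.png',330,90,440,220,5.5,'s14c.png')
E
```

```text
clock 19.85 pos [ 0.4785 -0.243   0.2042] toolx deg 113.95 j [-0.47  0.34  0.    1.23  0.   -0.89] F [-1.3  0.9 -1. ] w 0.0207
togo [0.003 0.002 1.002]
```

View pics/w14.png

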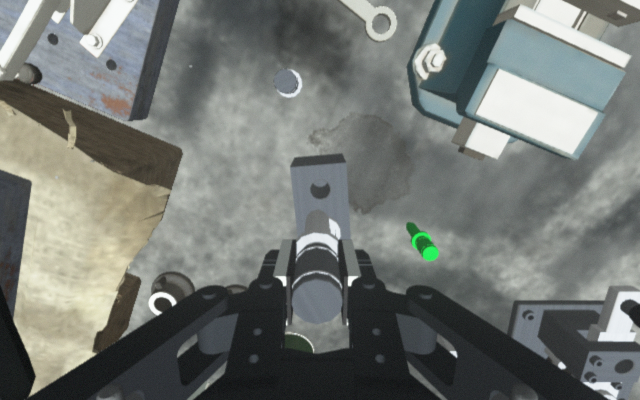

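View pics/s14c.png

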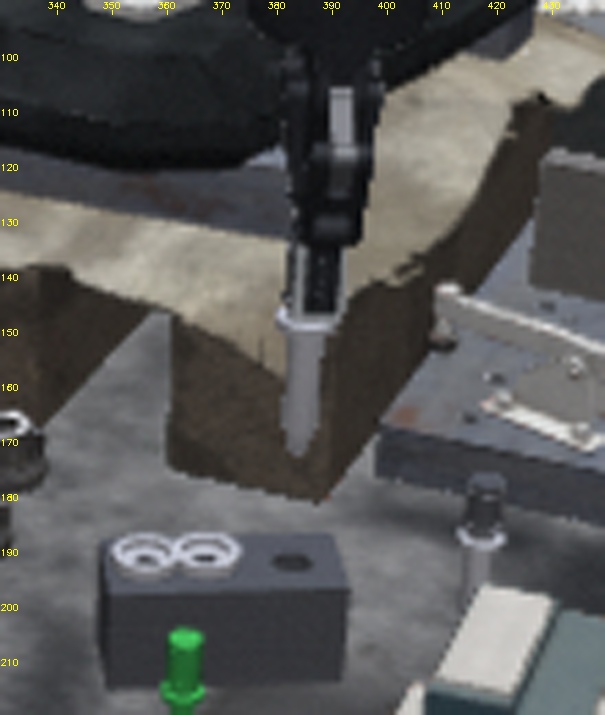

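```bash

python3 - <<'E'
from h import *
mw=imaging.camera_model('wrist');ms=imaging.camera_model('scene')
o=bot.get_obs()['eef_pos']
for z in (.1076,.170,.175,.2136): print(z,proj(mw,[o[0],o[1],z]),proj(ms,[o[0],o[1],z]))
crop('w14.png',270,180,370,330,5,'w14c.png')
crop('s14.png',360,130,410,180,12,'s14d.png')
E
```

```text
0.1076 [[316.25525743 210.32753244]] [[384.97332336 172.2767216 ]]
0.17 [[316.03014148 248.80946359]] [[386.61008879 149.48805474]]
0.175 [[316.0049311  253.11899475]] [[386.74521974 147.606628  ]]
0.2136 [[315.74548696 297.46908029]] [[387.8092713  132.79185002]]
```

View pics/w14c.png

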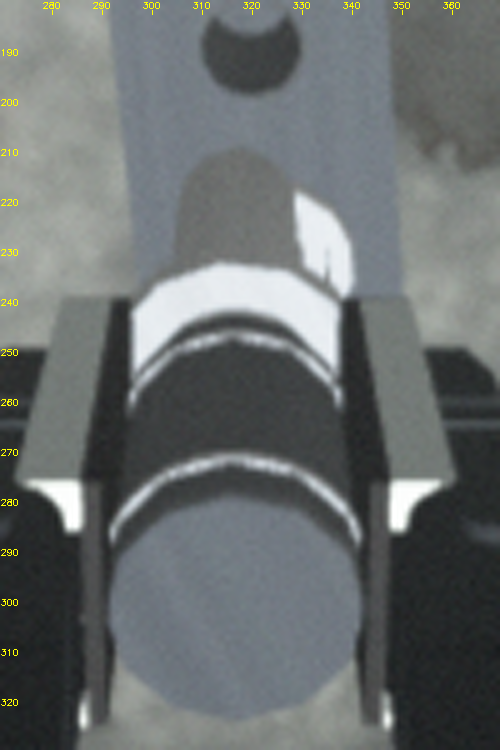

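View pics/s14d.png

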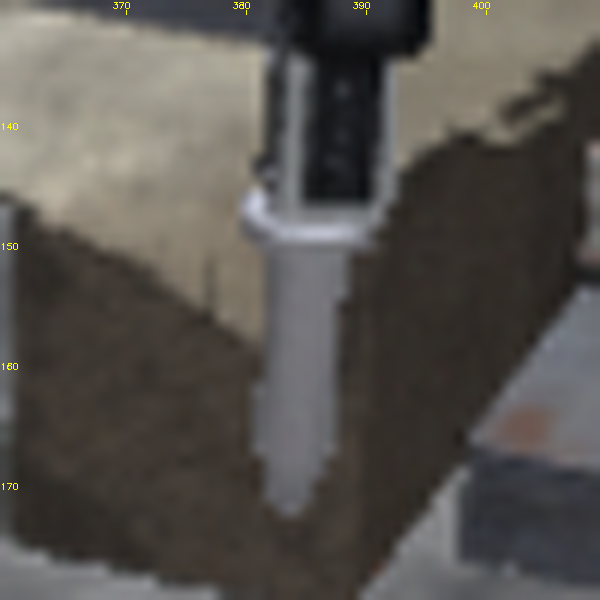

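{"op": "carry_out", "data": {
  "moves": [
    [0.1, 0.05, -0.1, 0, -0.8],
    [0.35, 0.2, -0.15, 0, -0.8],
    [0.7, 0.4, -0.15, 0, -0.8],
    [1, 0.58, -0.15, 0, -0.8]
  ]
}}

```text
clock: 20.25
eef_pos: [0.49, -0.1259, 0.2184]
tool_rot: [0.545, 0.838, 0.0, -0.001]
ft_force: [-0.1, 0.6, -2.0]
grip_width: 0.0204
```

{"op": "carry_out", "data": {
  "moves": [
    [0.35, 0.2, 0, 0, -0.8],
    [0.7, 0.4, 0, 0, -0.8],
    [1, 0.58, 0, 0, -0.8]
  ]
}}

```text
clock: 20.55
eef_pos: [0.5021, -0.0104, 0.2183]
tool_rot: [0.545, 0.839, -0.0, -0.001]
ft_force: [-0.5, -1.1, -1.2]
grip_width: 0.0205
```

{"op": "carry_out", "data": {
  "moves": [
    [0.35, 0.2, 0, 0, -0.8],
    [0.65, 0.4, 0, 0, -0.8],
    [0.9, 0.55, 0, 0, -0.8],
    [1, 0.58, 0, 0, -0.8],
    [1, 0.58, 0, 0, -0.8],
    [1, 0.58, 0, 0, -0.8],
    [1, 0.58, 0, 0, -0.8]
  ]
}}

```text
clock: 21.25
eef_pos: [0.5152, 0.1008, 0.2187]
tool_rot: [0.546, 0.838, -0.0, -0.0]
ft_force: [0.4, -0.0, -1.2]
grip_width: 0.0204
```

```bash

python3 - <<'E'
from h import *
m,_=snap('wrist','w15.png'); snap('scene','s15.png')
togo([.516,.1046,.1105])
crop('s15.png',260,180,360,290,7,'s15c.png')
crop('w15.png',250,150,390,310,4.5,'w15c.png')
E
```

```text
clock 21.35 pos [0.5155 0.1007 0.2189] toolx deg 113.83 j [ 0.19  0.31 -0.    1.26 -0.   -0.22] F [ 0.8  0.1 -1.6] w 0.0208
togo [0.034 0.021 1.084]
```

View pics/w15c.png

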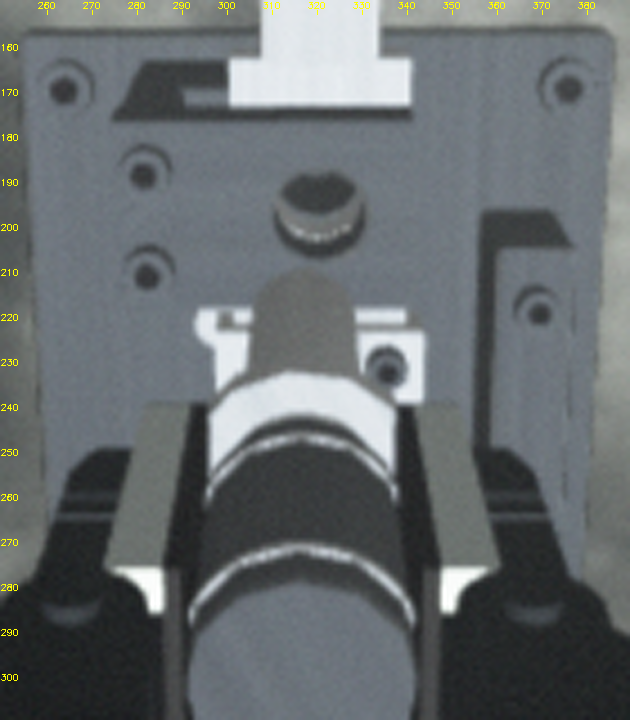

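View pics/s15c.png

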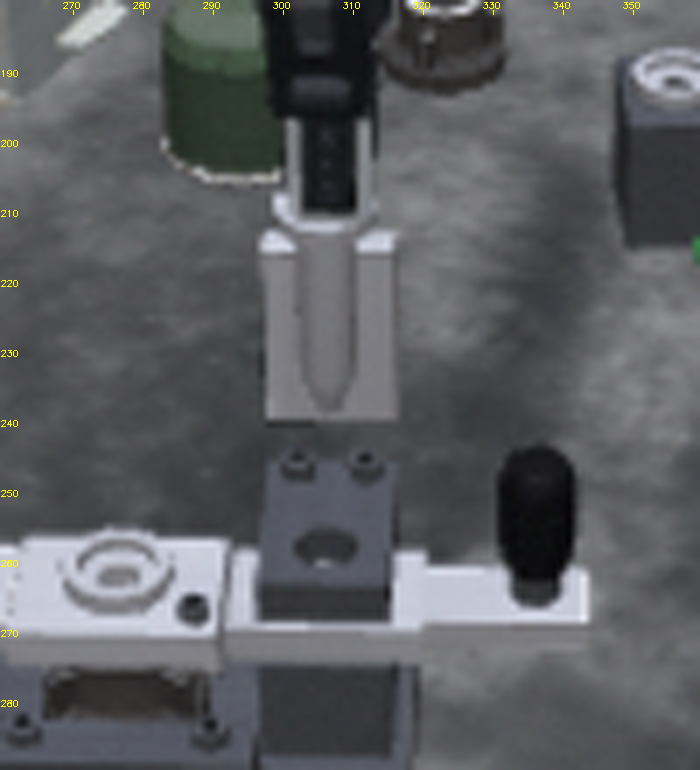

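{"op": "carry_out", "data": {
  "moves": [
    [0.03, 0.012, 0, 0, -0.8],
    [0.03, 0.012, 0.1, 0, -0.8],
    [0.03, 0.012, 0.25, 0, -0.8],
    [0.03, 0.012, 0.38, 0, -0.8],
    [0.03, 0.012, 0.45, 0, -0.8],
    [0.03, 0.012, 0.5, 0, -0.8],
    [0.03, 0.012, 0.55, 0, -0.8],
    [0.03, 0.012, 0.55, 0, -0.8]
  ]
}}

```text
clock: 22.15
eef_pos: [0.5152, 0.1051, 0.1633]
tool_rot: [0.545, 0.838, -0.0, -0.0]
ft_force: [0.7, -0.2, -1.0]
grip_width: 0.0207
```

```bash

python3 - <<'E'
from h import *
m,_=snap('wrist','w16.png'); snap('scene','s16.png')
togo([.516,.1046,.1105])
crop('s16.png',260,180,360,290,7,'s16c.png')
crop('w16.png',250,120,390,310,4,'w16c.png')
E
```

```text
clock 22.25 pos [0.5156 0.1052 0.1641] toolx deg 113.95 j [ 0.2   0.35 -0.09  1.13 -0.   -0.22] F [-0.3 -0.2 -1.4] w 0.0206
togo [-0.007  0.     0.536]
```

View pics/w16c.png

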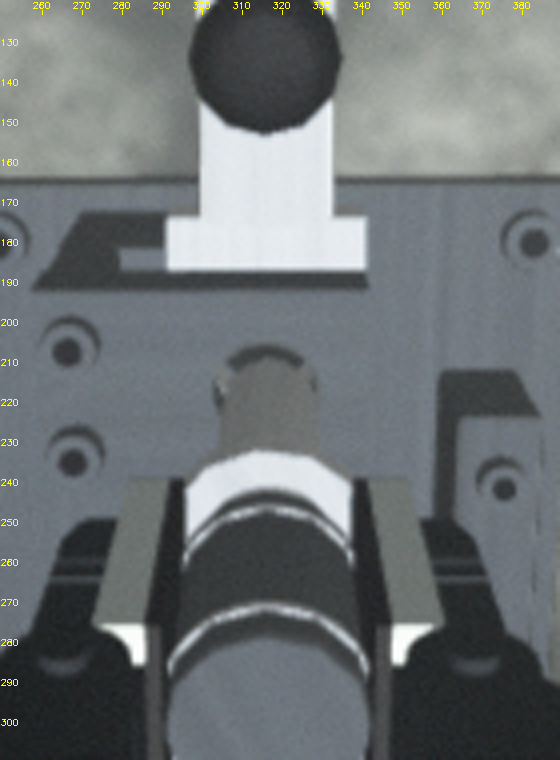

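View pics/s16c.png

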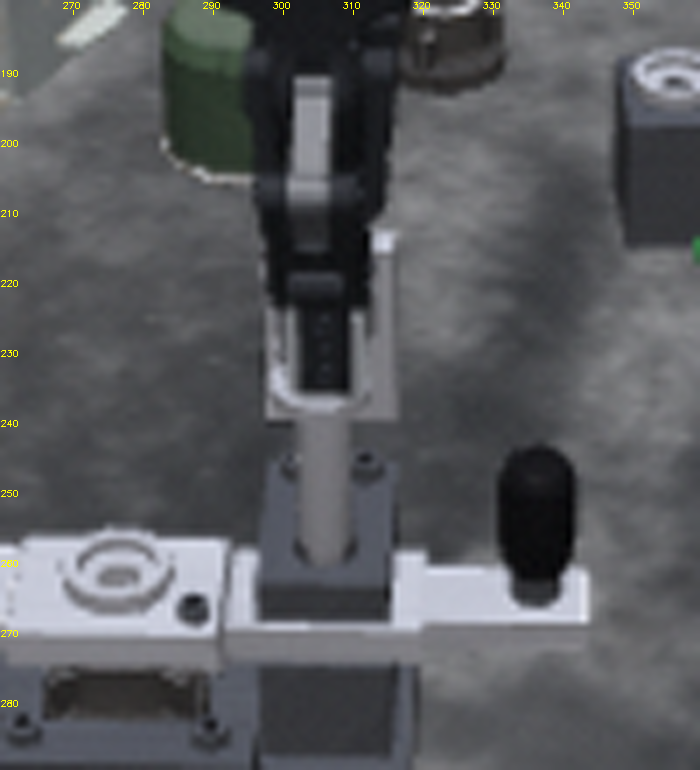

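{"op": "carry_out", "data": {
  "moves": [
    [-0.004, 0, 0.05, 0, -0.8],
    [-0.004, 0, 0.1, 0, -0.8],
    [-0.004, 0, 0.16, 0, -0.8],
    [-0.004, 0, 0.22, 0, -0.8],
    [-0.004, 0, 0.22, 0, -0.8]
  ]
}}

```text
clock: 22.75
eef_pos: [0.5149, 0.1047, 0.1406]
tool_rot: [0.545, 0.838, -0.001, -0.001]
ft_force: [0.1, 0.2, -2.1]
grip_width: 0.0211
```

{"op": "carry_out", "data": {
  "moves": [
    [0, 0, 0.05, 0, -0.8],
    [0, 0, 0.1, 0, -0.8],
    [0, 0, 0.15, 0, -0.8],
    [0, 0, 0.2, 0, -0.8],
    [0, 0, 0.25, 0, -0.8],
    [0, 0, 0.25, 0, -0.8]
  ]
}}

```text
clock: 23.35
eef_pos: [0.515, 0.1047, 0.1158]
tool_rot: [0.545, 0.838, -0.001, -0.001]
ft_force: [-1.1, 0.4, -2.5]
grip_width: 0.0209
```

Passing freely. Now the last ~5 mm in small steps until the collar takes load.

{"op": "carry_out", "data": {
  "moves": [
    [0, 0, 0.015, 0, -0.8],
    [0, 0, 0.03, 0, -0.8],
    [0, 0, 0.04, 0, -0.8],
    [0, 0, 0.045, 0, -0.8],
    [0, 0, 0.045, 0, -0.8]
  ]
}}

```text
clock: 23.85
eef_pos: [0.5156, 0.1048, 0.1123]
tool_rot: [0.545, 0.838, 0.0, 0.0]
ft_force: [-0.6, -0.1, -1.6]
grip_width: 0.0202
```

{"op": "carry_out", "data": {
  "moves": [
    [0, 0, 0.01, 0, -0.8],
    [0, 0, 0.015, 0, -0.8],
    [0, 0, 0.015, 0, -0.8]
  ]
}}

```text
clock: 24.15
eef_pos: [0.5155, 0.1048, 0.1107]
tool_rot: [0.545, 0.838, -0.0, -0.0]
ft_force: [0.5, -0.4, -2.2]
grip_width: 0.0208
```

```bash

python3 - <<'E'
from h import *
snap('scene','s17.png')
togo([.516,.1046,.1105])
crop('s17.png',260,180,360,290,7,'s17c.png')
E
```

```text
clock 24.2 pos [0.5155 0.1048 0.1108] toolx deg 113.94 j [ 0.2   0.4  -0.17  1.   -0.   -0.22] F [ 0.6  0.2 -2. ] w 0.021
togo [-0.003  0.003  0.003]
```

View pics/s17c.png

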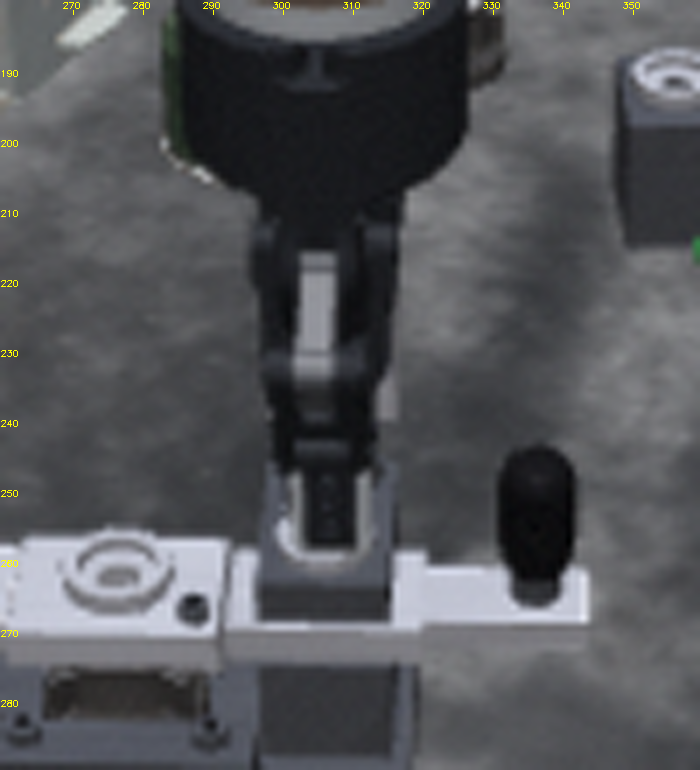

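{"op": "carry_out", "data": {
  "moves": [
    [0, 0, 0.01, 0, -0.8],
    [0, 0, 0.01, 0, -0.8]
  ]
}}

```text
clock: 24.4
eef_pos: [0.5157, 0.1048, 0.1105]
tool_rot: [0.545, 0.838, 0.0, 0.0]
ft_force: [-1.4, -0.7, 3.8]
grip_width: 0.0204
```

{"op": "carry_out", "data": {
  "moves": [
    [0, 0, 0.01, 0, -0.8],
    [0, 0, 0.01, 0, -0.8]
  ]
}}

```text
clock: 24.6
eef_pos: [0.5157, 0.1048, 0.1105]
tool_rot: [0.545, 0.838, 0.0, 0.0]
ft_force: [-4.3, -0.8, 11.3]
grip_width: 0.0208
```

{"op": "carry_out", "data": {
  "moves": [
    [0, 0, 0.01, 0, -0.8],
    [0, 0, 0.01, 0, -0.8]
  ]
}}

```text
clock: 24.8
eef_pos: [0.5157, 0.1049, 0.1104]
tool_rot: [0.545, 0.838, 0.001, 0.001]
ft_force: [-7.2, -1.4, 16.0]
grip_width: 0.0208
```

The collar is home: force is rising at the predicted height of 0.1104. Relaxing the push, releasing and retreating.

{"op": "carry_out", "data": {
  "moves": [
    [0, 0, -0.025, 0, -0.8],
    [0, 0, -0.025, 0, -0.5],
    [0, 0, -0.025, 0, -0.3],
    [0, 0, -0.025, 0, -0.1],
    [0, 0, -0.025, 0, -0.1],
    [0, 0, -0.1, 0, -0.1],
    [0, 0, -0.3, 0, -0.1],
    [0, 0, -0.6, 0, -0.1],
    [0, 0, -1, 0, -0.1],
    [0, 0, -1, 0, -0.1]
  ]
}}

```text
clock: 25.8
eef_pos: [0.5191, 0.1055, 0.2142]
tool_rot: [0.545, 0.838, 0.004, 0.004]
ft_force: [1.2, 0.3, -0.1]
grip_width: 0.0384
```

{"op": "carry_out", "data": {
  "moves": [
    [-0.3, -0.4, -0.1, 0, -0.1],
    [-0.6, -0.8, -0.2, 0, -0.1],
    [-0.8, -1, -0.2, 0, -0.1]
  ]
}}

```text
clock: 26.1
eef_pos: [0.4554, -0.0105, 0.2291]
tool_rot: [0.545, 0.838, 0.0, 0.001]
ft_force: [1.7, -0.5, 0.4]
grip_width: 0.0386
```

{"op": "carry_out", "data": {
  "moves": [
    [-0.3, -0.4, 0, 0, -0.1],
    [-0.6, -0.8, 0, 0, -0.1],
    [-1, -1, 0, 0, -0.1],
    [-1, -1, 0, 0, -0.1]
  ]
}}

```text
clock: 26.5
eef_pos: [0.4051, -0.1452, 0.2282]
tool_rot: [0.548, 0.836, -0.001, 0.001]
ft_force: [0.5, 0.4, -0.0]
grip_width: 0.0381
```

```bash

python3 - <<'E'
from h import *
snap('scene','s18.png');snap('top','t18.png')
togo([.516,.1046,.1105])
crop('s18.png',210,160,400,310,4.2,'s18c.png')
E
```

```text
clock 26.6 pos [ 0.4056 -0.1418  0.2279] toolx deg 113.76 j [-0.34  0.12 -0.22  1.23  0.   -0.75] F [-0.4  0.4  0.2] w 0.0383
togo [1.81  2.003 1.176]
```

View pics/s18c.png

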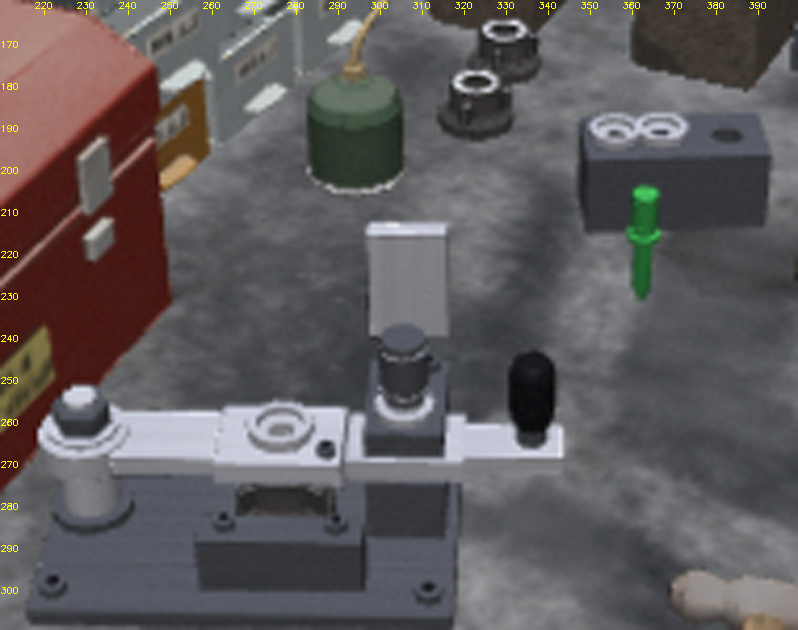

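View pics/t18.png

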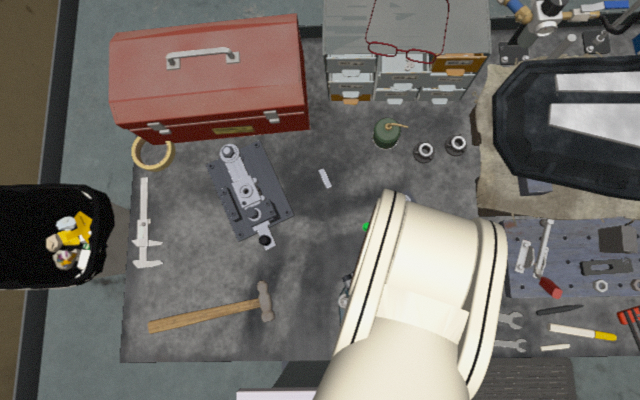

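The final pictures show the pin upright with its collar flat on the fork (scene 305,257). The packing plate is standing on the bench (top 324,178), clear of the jig. The oil can (387,133) and castings (425,152 and 457,143) are at the same pixels as before.

```bash
python3 -c "
from h import *
print(order.job_done())"
```

```text
the job is handed in; nothing more can be done
None
```

The jig is ready for drilling and I handed the job in at about 27 s of the 72 s allowed; no verdict came back.

- **Packing plate:** I drew it straight up out of the gap and lowered it until it touched the bench. I let go only then, and it now stands on its lower edge well clear of the jig.
- **Bush plate:** I swung it closed by its knob. The wrist camera, looking straight down through the fork hole, showed the eye lined up with it.
- **Lock pin:** I took it from the block and pushed it down through the fork and plate. It went in freely until the collar met the fork at TCP height 0.1105 m, against 0.1104 m predicted. I pressed to 16 N, then let go.

**Last checks:**
- The final pictures show the collar flat on the fork and the packing plate standing.
- The oil can and both castings are at the same places as at the start, and the gripper is touching nothing.
- The highest force I saw reported was about 18 N. The camera measurements of the fork, knob and pin differed by up to about 6 mm, mostly in where the knob was; none of the grasps or fits failed because of it.

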